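Sort the grill presses and set the sound ones to warm

ROBOT

A 6-joint arm with a two-finger parallel gripper is mounted at the origin on the work surface; the furniture and walls round the work are solid. World frame = base frame: x ahead of the robot, y to its left, z up, the work surface at z = 0. Lengths are in m, angles in rad, forces in N, time in s.
With the tool pointing down it reaches from about 0.35 to 0.975 m from the base axis. Payload 7.1 kg.
Tool frame: the origin (TCP) lies at the very end of the fingers, on their centre line; the grasp point (between the pads) lies 19 mm behind it; z points along the fingers, y is the line along which they close (so a half turn about z gives the same grasp; the last joint's range is limited). The gripper opens to 88 mm and grips with 3 to 60 N. Pads are 20 mm wide; open, the fingers measure 115 mm over their backs; the gripper's body (75 mm by 178 mm) begins 61 mm behind the grasp point.
Start: joints at [-1.22, 0.423, 1.63, -0, 1.089, -0.019], TCP at [0.226, -0.583, 0.193] pointing down, gripper open.
Joint ranges: [-3, 3], [-0.9, 2.11], [0.09, 2.58], [-1.31, 4.45], [0.11, 2.69], [-2.54, 2.54]. Speed limits (rad/s): [2.39, 2.39, 3.01, 3.14, 3.14, 3.14].

INTERFACE

Orientations are given as a rotation vector (axis times angle).
In Python, from station import arm, grab_frame gives the robot as it stands. The module is installed in compiled form; this text tells all that it offers.
- The arm moves only by the tool jog_arm, never from a script. Its argument "plan" is a list that holds one entry, the list of rows, each a list of 6 numbers: the shift along the tool's x, y, z in mm, then the turn, a rotation vector about the tool's x, y, z in rad. In form: [[[dx, dy, dz, wx, wy, wz], ...]]. A call has 1 to 5 rows; each row shifts and turns the commanded pose from where the row before left it, along the tool's axes as they then stand; what a row does not reach is not made up. A row lasts 1/8 s, in which the tool goes at most 62.5 mm and 10.7 degrees, less where a joint would pass 70% of its speed; a pose out of reach is approached as far as the arm can. A call is refused whole if a number of a shift passes 62.5 or a number of a turn 0.188, either way. A call with a gripper value outside its range is refused whole. "claw" is the opening, from 0 (shut) to 1 (fully open), set as the call begins (left out, the last holds). The fingers move at their own pace and stop on an object; "squeeze" is the grip in N (left out, the last holds). Time passes only in rows, so rows that do not move let the fingers close. It gives the time, the measured TCP pose, the force, the opening and the grip force at its end, in the units of the state.
- arm.state(): the state, without advancing time (a new reading comes with each control period).
- grab_frame(name): name is "scene" or "top" or "wrist"; returns a dict with "image" (384x512x3 uint8, blue, green, red), "range_z" (384x512 float32, m along the optical axis (not along the pixel's ray), 0 where there is no reading), "mtx" (3x3 intrinsics, pixels), "dist" ([k1, k2, p1, p2, k3] as OpenCV has them; the pictures are not rectified), "world_from_camera" (4x4, takes a point from camera to world coordinates); the wrist camera has in their place "tool_from_camera" (4x4, takes a point from camera to tool coordinates, whose origin is the TCP and whose axes are the flange's). Camera axes: x right, y down, z forward; pixel columns grow to the right and rows downward; lengths in m; the calibration is good to about 2 mm. A picture is of the moment at which its call begins: read the wrist's pose just before it.
- arm.finish_job(): hands the job in; it is judged then, once.
The state is a dict: "time_s": time; "joint_pos": joint angles; "joint_velocities": joint speeds; "joint_efforts": joint torques, N m; "tool_pos": TCP position; "tcp_rot": TCP orientation; "force": force on the tool from outside, world axes, zero at the start; "ft_torque": the same for the moment, N m; "width": finger opening in m; "finger_force": force on a finger pad.
Only numpy, scipy, OpenCV 4.12 (cv2) and the standard library are available. Lean on these libraries where they do the work, as an engineer would, in place of code of your own. Each camera call takes 0.05 s, during which the arm holds its last target. There are 200 camera calls.

TASK

Sort the round steel grill presses, which look alike: those with a bulged bottom rock when the disc is pressed near its rim, the sound ones stand firm. Set every bulged press upright in the slotted tray, over the slot so that its bump sinks into it, and stand every sound press square on the narrow sloping warming rail, centred across it; only when all are sorted, switch the rail on by pushing the raised end of its rocker down until it snaps over. Leave the onion, garlic and lemon where they are.

Things in the scene. Friction and masses are not known exactly. Their poses are not given: they have to be found in the camera images.
- press_1_center (a point): Round steel grill press, one of up to six that look alike: a flat disc 76 mm across with an upright knob (20 mm thick, 31 mm tall) in its middle, 40 mm tall in all, 200 g; may be absent. The point is on its axis, 20 mm above its foot (11 mm above the disc); z is its axis, up. Sound or bulged: only the hidden foot under the disc, which lies 5 to 9 mm above the table, differs.
- press_1: The same press as press_1_center; origin at the centre of its foot. A sound press stands on a foot 68 mm across and stays level when its disc is pressed near the rim. A bulged one stands on a bump 8 mm across: level by itself, but pressed at the rim its disc tips by about 8 degrees (0.15 rad), the rim sinking 3 to 5 mm under a few newtons, and drops level when let go.
- press_2_center (a point): Round steel grill press, one of up to six that look alike: a flat disc 76 mm across with an upright knob (20 mm thick, 31 mm tall) in its middle, 40 mm tall in all, 200 g; may be absent. The point is on its axis, 20 mm above its foot (11 mm above the disc); z is its axis, up. Sound or bulged: only the hidden foot under the disc, which lies 5 to 9 mm above the table, differs.
- press_2: The same press as press_2_center; origin at the centre of its foot. A sound press stands on a foot 68 mm across and stays level when its disc is pressed near the rim. A bulged one stands on a bump 8 mm across: level by itself, but pressed at the rim its disc tips by about 8 degrees (0.15 rad), the rim sinking 3 to 5 mm under a few newtons, and drops level when let go.
- press_3_center (a point): Round steel grill press, one of up to six that look alike: a flat disc 76 mm across with an upright knob (20 mm thick, 31 mm tall) in its middle, 40 mm tall in all, 200 g; may be absent. The point is on its axis, 20 mm above its foot (11 mm above the disc); z is its axis, up. Sound or bulged: only the hidden foot under the disc, which lies 5 to 9 mm above the table, differs.
- press_3: The same press as press_3_center; origin at the centre of its foot. A sound press stands on a foot 68 mm across and stays level when its disc is pressed near the rim. A bulged one stands on a bump 8 mm across: level by itself, but pressed at the rim its disc tips by about 8 degrees (0.15 rad), the rim sinking 3 to 5 mm under a few newtons, and drops level when let go.
- press_4_center (a point): Round steel grill press, one of up to six that look alike: a flat disc 76 mm across with an upright knob (20 mm thick, 31 mm tall) in its middle, 40 mm tall in all, 200 g; may be absent. The point is on its axis, 20 mm above its foot (11 mm above the disc); z is its axis, up. Sound or bulged: only the hidden foot under the disc, which lies 5 to 9 mm above the table, differs.
- press_4: The same press as press_4_center; origin at the centre of its foot. A sound press stands on a foot 68 mm across and stays level when its disc is pressed near the rim. A bulged one stands on a bump 8 mm across: level by itself, but pressed at the rim its disc tips by about 8 degrees (0.15 rad), the rim sinking 3 to 5 mm under a few newtons, and drops level when let go.
- press_5_center (a point): Round steel grill press, one of up to six that look alike: a flat disc 76 mm across with an upright knob (20 mm thick, 31 mm tall) in its middle, 40 mm tall in all, 200 g; may be absent. The point is on its axis, 20 mm above its foot (11 mm above the disc); z is its axis, up. Sound or bulged: only the hidden foot under the disc, which lies 5 to 9 mm above the table, differs.
- press_5: The same press as press_5_center; origin at the centre of its foot. A sound press stands on a foot 68 mm across and stays level when its disc is pressed near the rim. A bulged one stands on a bump 8 mm across: level by itself, but pressed at the rim its disc tips by about 8 degrees (0.15 rad), the rim sinking 3 to 5 mm under a few newtons, and drops level when let go.
- press_6_center (a point): Round steel grill press, one of up to six that look alike: a flat disc 76 mm across with an upright knob (20 mm thick, 31 mm tall) in its middle, 40 mm tall in all, 200 g; may be absent. The point is on its axis, 20 mm above its foot (11 mm above the disc); z is its axis, up. Sound or bulged: only the hidden foot under the disc, which lies 5 to 9 mm above the table, differs.
- press_6: The same press as press_6_center; origin at the centre of its foot. A sound press stands on a foot 68 mm across and stays level when its disc is pressed near the rim. A bulged one stands on a bump 8 mm across: level by itself, but pressed at the rim its disc tips by about 8 degrees (0.15 rad), the rim sinking 3 to 5 mm under a few newtons, and drops level when let go.
- tray_runners (a point): Loose low slotted tray, 88 mm (its x) by 270 mm (its y): two level runners along y, each 18 mm wide, with a 24 mm slot between them; low rims round it reach 3 mm above the runners. The point is midway between the runners, level with their tops, 14 mm above the table. Three presses fit 84 mm apart along y, centred over the slot. Site z is up.
- tray: The same slotted tray, origin under its middle. A bulged press set over the slot lets its bump hang in it and rests on the runners by its disc (its centre 15 mm above the runners); a sound one's foot cannot enter and stands 5 mm higher, which is wrong.
- rail_top (a point): Middle of the top of the narrow warming rail, fixed to the table: a bar 30 mm wide, 260 mm long, its middle 50 mm above the table, over an 80 mm wide base plate. The bar runs level along its y; x is across it; z is square to its top, which slopes 20 degrees (0.35 rad) down towards the robot (z leans to -x). A press overhangs it 23 mm on both sides; three fit 84 mm apart.
- rail: The warming rail's base, origin on the table under the bar's middle, y along the bar, z up. A black switch box 100 mm long, 56 mm wide adjoins the -y end. On the slope a sound press stands fast, set down parallel to the slope; a bulged one topples off.
- rocker (a joint): Rocker switch on the black box: a grey seesaw plate 74 mm long (along the rail), 32 mm wide, hinged across its middle 48 mm above the table, 180 mm from the bar's middle; its top face is 8 mm above the hinge. In rad: -0.26 off (the end with the raised dot, farther from the bar, is up), +0.26 on (that end down). Pressed past level by about 4 to 6 N, it snaps over by its spring.
- switch_on_end (a point): Top face of the rocker at its end with the raised dot, 28 mm from the hinge: press here to switch on.
- switch_off_end (a point): Top face of the rocker at its other, plain end, 28 mm from the hinge.
- a_onion: Red onion, 64x67x71 mm, lying near the robot; to be left alone. Origin at the middle of its underside as first set down.
- a_garlic: Garlic bulb, 56 mm, lying near the robot; to be left alone. Origin at the middle of its underside as first set down.
- a_lemon: Lemon, 83x58x58 mm, lying near the robot; to be left alone. Origin at the middle of its underside as first set down.

How it is judged:
By the outcome, as a careful person would: the job done as asked, in the order asked, and still so for the second after the job is handed in, with the robot touching nothing.
Of press_1, press_2, press_3, press_4, press_5, press_6 only 4 to 6 are there at a start; the rules pass over those that are not, and their reading is None.
At some moment in a run one of tray may be knocked a few centimetres aside while the robot is not near it.
Once in a run the grip may slacken for a moment while it holds something.
It also fails if it takes over 210 s, if anything falls off the work surface, if the arm or the gripper's body presses on something with over 40 N, if the wrist force passes 120 N, or if a joint passes its speed limit or range.

## Working session

There is one attempt and no reset: what is moved stays moved. The work goes in short steps, Python scripts to look and compute and a tool call to move; the robot and the scene stay as the last step left them, time stands still between calls to the robot, and variables do not carry over. Pictures are saved under pics/ and viewed, at most 14 in all, crops included, and the job is handed in when it is done.

Besides the shell and the picture viewer there is one more tool, called after "Emit:" as name(argument=value, ...) on one line, values as JSON. jog_arm: Moves the arm, as the interface text tells. Its arguments: {"type":"object","properties":{"plan":{"type":"array"},"claw":{"type":"number"},"squeeze":{"type":"number"}},"required":["plan"]}

```bash
mkdir -p pics; cat > h.py <<'E'
import numpy as np, cv2
from station import arm, grab_frame
from scipy.spatial.transform import Rotation as R
def pts(f,T=None):
    z=f["range_z"].astype(float);h,w=z.shape
    u,v=np.meshgrid(np.arange(w),np.arange(h))
    n=cv2.undistortPoints(np.stack([u,v],-1).reshape(-1,1,2).astype(np.float64),f["mtx"],np.array(f["dist"])).reshape(h,w,2)
    P=np.concatenate([n*z[...,None],z[...,None]],-1)
    T=f["world_from_camera"] if T is None else T
    return P@T[:3,:3].T+T[:3,3]
def tool():
    s=arm.state();T=np.eye(4);T[:3,:3]=R.from_rotvec(s["tcp_rot"]).as_matrix();T[:3,3]=s["tool_pos"];return T,s
E
python3 - <<'E'
from h import *
print(tool())
fs={n:grab_frame(n) for n in("scene","top")}
for n,f in fs.items(): cv2.imwrite(f"pics/{n}0.png",f["image"]); print(n,f["world_from_camera"].round(3).tolist())
P=pts(fs["top"]);np.save("top.npy",P)
z=P[...,2];print(np.nanpercentile(z,[1,25,50,75,99]))
cv2.imwrite("pics/z0.png",np.clip(z/0.1*255,0,255).astype(np.uint8))
E
```

```text
(array([[ 9.32409826e-01,  3.61402362e-01, -4.98777370e-04,
         2.25713467e-01],
       [ 3.61402702e-01, -9.32408722e-01,  1.43617974e-03,
        -5.82167223e-01],
       [ 5.39743825e-05, -1.51936760e-03, -9.99998844e-01,
         1.92627508e-01],
       [ 0.00000000e+00,  0.00000000e+00,  0.00000000e+00,
         1.00000000e+00]]), {'time_s': 0.0, 'joint_pos': array([-1.22000070e+00,  4.23798586e-01,  1.63069157e+00,  2.83688468e-05,
        1.08862261e+00, -1.89894292e-02]), 'joint_velocities': array([ 0.00194153, -0.00046854, -0.0015781 , -0.00032767,  0.00074932,
        0.0015384 ]), 'joint_efforts': array([ 6.01781849e-04, -5.44636095e+01, -2.73667234e+01,  6.44524838e-02,
        2.27938994e-02, -1.03405578e-04]), 'tool_pos': array([ 0.22571347, -0.58216722,  0.19262751]), 'tcp_rot': array([-3.08657340e+00, -5.77256481e-01,  3.55234654e-04]), 'force': array([0.5682313 , 0.46449346, 0.53758312]), 'ft_torque': array([-0.02661753,  0.0059728 ,  0.00062594]), 'finger_force': 0.0, 'width': 0.08758162493668427})
scene [[-0.456, -0.509, 0.73, -0.481], [-0.89, 0.261, -0.374, 0.487], [-0.0, -0.82, -0.572, 0.852], [0.0, 0.0, 0.0, 1.0]]
top [[0.009, -0.994, 0.107, 0.419], [-1.0, -0.011, -0.021, 0.003], [0.022, -0.107, -0.994, 0.901], [0.0, 0.0, 0.0, 1.0]]
[-0.85703979 -0.84851953 -0.84232639  0.00187474  0.05540601]
```

View pics/top0.png

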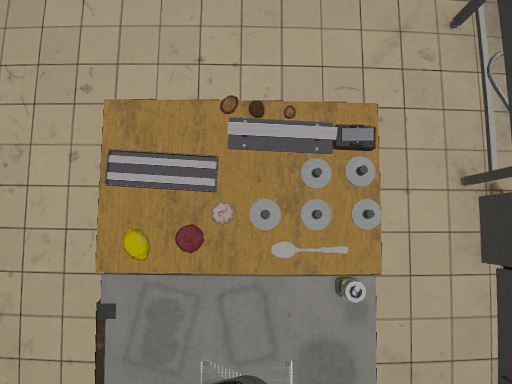

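View pics/scene0.png

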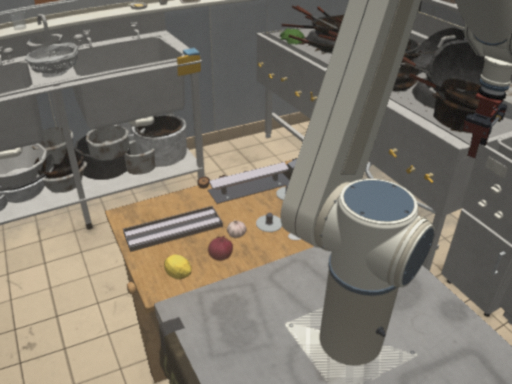

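Top view: five presses at about (316,173), (360,171), (265,214), (317,214), (367,214); tray at (162,171); rail (282,132) with its switch box (355,136). The scene view is mostly blocked by the arm.

```bash
python3 - <<'E'
from h import *
P=np.load("top.npy");im=cv2.imread("pics/top0.png")
# discs: grey regions at z 10-20mm
for (u,v) in [(316,173),(360,171),(265,214),(317,214),(367,214)]:
    w=P[v-22:v+22,u-22:u+22].reshape(-1,3)
    c=P[v,u]; 
    d=w[(w[:,2]>.008)&(w[:,2]<.024)]; k=w[(w[:,2]>.03)&(w[:,2]<.048)]
    (x,y),r=cv2.minEnclosingCircle(d[:,:2].astype(np.float32).reshape(-1,1,2))
    print((u,v),"disc",d.mean(0).round(4),len(d),"encl",round(x,4),round(y,4),round(r,4),"knob",k.mean(0).round(4),len(k))
# bright strips
hsv=cv2.cvtColor(im,cv2.COLOR_BGR2HSV)
m=((hsv[...,1]<40)&(hsv[...,2]>150)).astype(np.uint8)
m[200:]=0;m[:100]=0;m[:, :100]=0;m[:,380:]=0
n,l,s,c=cv2.connectedComponentsWithStats(m)
for i in range(1,n):
    if s[i,4]>60:
        q=P[l==i]; ctr,sz,a=cv2.minAreaRect(q[:,:2].astype(np.float32).reshape(-1,1,2))
        print("strip",s[i],q.mean(0).round(4),np.round(ctr,4),np.round(sz,4),round(a,2))
print("table z",P[255,200],P[130,150]); print("corners",P[110,110],P[265,375])
print("rocker", [P[135,u].round(4).tolist() for u in range(335,382,5)])
print("grey plate",P[300,150],"jar",P[290,352],"lemon",P[243,136],"onion",P[238,190],"garlic",P[213,222],"robot?",P[378,245])
print([ (i,P[v,u].round(3)) for i,(u,v) in enumerate([(230,104),(257,108),(290,112),(284,250)])])
print(cv2.resize(im[80:290,90:390],None,fx=2.6,fy=2.6).shape)
cv2.imwrite("pics/topc.png",cv2.resize(im[90:260,215:390],None,fx=3.4,fy=3.4,interpolation=cv2.INTER_CUBIC))
E
```

```text
(316, 173) disc [ 0.5471 -0.1631  0.0098] 451 encl 0.5638 -0.1616 0.0537 knob [ 0.547  -0.1624  0.0386] 57
(360, 171) disc [ 0.5574 -0.2743  0.0102] 528 encl 0.568 -0.2697 0.0527 knob [ 0.5534 -0.2734  0.0386] 60
(265, 214) disc [ 0.4458 -0.0412  0.0096] 492 encl 0.446 -0.041 0.0378 knob [ 0.4457 -0.0406  0.039 ] 56
(317, 214) disc [ 0.447  -0.1624  0.0097] 468 encl 0.4466 -0.1624 0.0378 knob [ 0.4464 -0.1618  0.0385] 62
(367, 214) disc [ 0.4474 -0.2871  0.0099] 467 encl 0.4479 -0.2888 0.0383 knob [ 0.4475 -0.2879  0.0387] 64
strip [ 228  122  109   17 1180] [ 0.6423 -0.0773  0.0516] [ 0.537  -0.0749] [0.2565 0.241 ] 88.28
strip [109 155 107  13 666] [0.5703 0.2085 0.0165] [0.5439 0.1519] [0.3746 0.1063] 65.83
strip [107 172 107  14 689] [0.5288 0.2132 0.0138] [0.5288 0.2147] [0.2596 0.0165] 87.09
table z [ 0.34614383  0.11477278 -0.00039251] [0.65180459 0.24671043 0.00227286]
corners [ 7.03631971e-01  3.51784176e-01 -2.72270427e-04] [ 0.32380254 -0.31132995 -0.00060372]
rocker [[0.6338, -0.2046, 0.0481], [0.6365, -0.2193, 0.0382], [0.6339, -0.2285, 0.0493], [0.6331, -0.2394, 0.0535], [0.6331, -0.2512, 0.0544], [0.6331, -0.263, 0.0553], [0.6315, -0.2726, 0.0628], [0.6308, -0.2833, 0.0665], [0.6481, -0.3193, -0.0005], [0.8657, -0.6493, -0.8537]]
grey plate [0.23984013 0.22983751 0.01023006] jar [ 0.28310252 -0.22182237  0.11095638] lemon [0.37573925 0.25333434 0.05769425] onion [0.38887269 0.12995103 0.06447328] garlic [0.44621879 0.06023315 0.04784161] robot? [0.16633075 0.00323613 0.27234447]
[(0, array([0.713, 0.047, 0.027])), (1, array([ 0.705, -0.019,  0.022])), (2, array([ 0.698, -0.101,  0.016])), (3, array([ 0.36 , -0.088,  0.001]))]
(546, 780, 3)
```

View pics/topc.png

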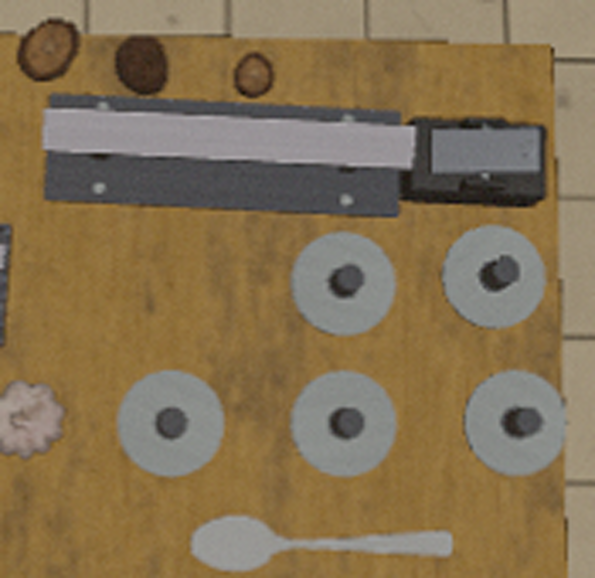

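Crop shows five upright presses, the rail with 30 mm bar and the switch box with the raised end on the right (-y). Moving to press E (0.4475,-0.288) first, squaring the tool.

Emit:
jog_arm(plan=[[[0,0,0,0,0,0.185],[0,0,0,0,0,0.185],[31,-49,0,0,0,0],[31,-49,0,0,0,0],[31,-49,0,0,0,0]]], claw=0)

```text
time_s: 0.72
tool_pos: [0.3194, -0.4341, 0.193]
tcp_rot: [-3.141, 0.002, 0.0]
force: [1.1, -0.7, 0.1]
width: 0.0412
finger_force: 0.0
```

Emit:
jog_arm(plan=[[[31,-49,0,0,0,0],[31,-49,0,0,0,0],[31,-49,0,0,0,0],[0,0,0,0,0,0],[0,0,0,0,0,0]]])

```text
time_s: 1.35
tool_pos: [0.4118, -0.2888, 0.1933]
tcp_rot: [3.141, 0.001, -0.001]
force: [-0.7, -0.1, -0.5]
width: 0.0003
finger_force: 0.0
```

```bash
python3 - <<'E'
from h import *
T,s=tool(); f=grab_frame("wrist"); cv2.imwrite("pics/w1.png",f["image"])
print(s["tool_pos"].round(4),s["force"].round(2),s["width"],T[:3,:3].round(3).tolist()); print(f["tool_from_camera"].round(3).tolist(),f["mtx"].round(0).tolist())
P=pts(f,T@f["tool_from_camera"]); np.save("w1.npy",P)
E
```

```text
[ 0.4118 -0.2888  0.1933] [-0.73 -0.12 -0.49] 0.00026905868594515384 [[1.0, 0.001, -0.0], [0.001, -1.0, -0.0], [-0.0, 0.0, -1.0]]
[[0.0, -0.97, -0.241, 0.066], [1.0, 0.001, -0.0, 0.0], [0.0, -0.241, 0.97, -0.19], [0.0, 0.0, 0.0, 1.0]] [[324.0, 0.0, 256.0], [0.0, 324.0, 189.0], [0.0, 0.0, 1.0]]
```

View pics/w1.png

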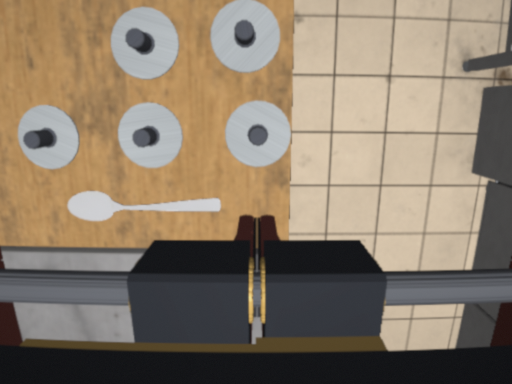

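Wrist view shows all five presses: knob tops at (258,135), (145,137), (38,138), (244,33), (138,40); fingers at bottom centre.

```bash
cat >> h.py <<'E'
def knobs(P):
    "knob-top centres: small blobs at z 0.036..0.045"
    m=((P[...,2]>.0365)&(P[...,2]<.046)).astype(np.uint8)
    n,l,s,c=cv2.connectedComponentsWithStats(m); o=[]
    for i in range(1,n):
        q=P[l==i]
        (x,y),r=cv2.minEnclosingCircle(q[:,:2].astype(np.float32).reshape(-1,1,2))
        if s[i,4]>30 and r<.02: o.append((round(x,4),round(y,4),round(r,4),round(float(np.median(q[:,2])),4),s[i,4]))
    return o
def discs(P,z0=.006,z1=.013):
    m=((P[...,2]>z0)&(P[...,2]<z1)).astype(np.uint8); o=[]
    n,l,s,c=cv2.connectedComponentsWithStats(m)
    for i in range(1,n):
        q=P[l==i]; (x,y),r=cv2.minEnclosingCircle(q[:,:2].astype(np.float32).reshape(-1,1,2))
        if .03<r<.045: o.append((round(x,4),round(y,4),round(r,4),round(float(np.median(q[:,2])),4),s[i,4]))
    return o
E
python3 - <<'E'
from h import *
P=np.load("w1.npy");print(*knobs(P),"",*discs(P),sep="\n")
E
```

```text
(0.5551, -0.2759, 0.01, 0.0388, np.int32(307))
(0.549, -0.1658, 0.0103, 0.0388, np.int32(296))
(0.4497, -0.2899, 0.0099, 0.0384, np.int32(252))
(0.4479, -0.1653, 0.0099, 0.0388, np.int32(255))
(0.447, -0.0417, 0.01, 0.0389, np.int32(227))

(0.5549, -0.2761, 0.0384, 0.0082, np.int32(3590))
(0.549, -0.1653, 0.0385, 0.0082, np.int32(3390))
(0.4496, -0.2898, 0.038, 0.008, np.int32(3073))
(0.4476, -0.1649, 0.0385, 0.0081, np.int32(2913))
(0.4469, -0.0415, 0.0385, 0.0082, np.int32(2572))
(0.3653, -0.0914, 0.0363, 0.0079, np.int32(498))
```

Emit:
jog_arm(plan=[[[7,0,60,0,0,0],[0,0,60,0,0,0],[0,0,50,0,0,0],[0,0,0,0,0,0]]])

```text
time_s: 1.9
tool_pos: [0.4155, -0.2881, 0.0202]
tcp_rot: [-3.137, 0.004, 0.011]
force: [-0.2, 1.2, -0.1]
width: 0.0004
finger_force: 0.0
```

Emit:
jog_arm(plan=[[[0,0,5,0,0,0],[0,0,5,0,0,0],[0,0,3,0,0,0],[0,0,1,0,0,0],[0,0,0,0,0,0]]])

```text
time_s: 2.52
tool_pos: [0.4192, -0.2888, 0.0097]
tcp_rot: [3.141, -0.0, 0.001]
force: [-0.6, -0.2, -0.0]
width: 0.0007
finger_force: 0.0
```

Emit:
jog_arm(plan=[[[0,0,1,0,0,0],[0,0,1,0,0,0],[0,0,0,0,0,0]]])

```text
time_s: 2.9
tool_pos: [0.4189, -0.2887, 0.0072]
tcp_rot: [-3.141, 0.0, 0.0]
force: [-0.0, 0.3, -0.2]
width: 0.0004
finger_force: 0.0
```

Emit:
jog_arm(plan=[[[0,0,1,0,0,0],[0,0,1,0,0,0],[0,0,0,0,0,0]]])

```text
time_s: 3.28
tool_pos: [0.4189, -0.2887, 0.0053]
tcp_rot: [-3.141, 0.0, 0.0]
force: [-0.0, -0.2, 0.1]
width: 0.0001
finger_force: 0.0
```

```bash
python3 - <<'E'
from h import *
T,s=tool(); f=grab_frame("wrist"); cv2.imwrite("pics/w2.png",f["image"])
print(s["tool_pos"].round(4),s["force"].round(2))
P=pts(f,T@f["tool_from_camera"]);print(*knobs(P),sep="\n")
E
```

```text
[ 0.4189 -0.2887  0.0053] [-0.04 -0.17  0.15]
(0.4497, -0.2901, 0.0098, 0.0387, np.int32(1087))
(0.4485, -0.1659, 0.0102, 0.0388, np.int32(960))
(0.4309, -0.289, 0.0092, 0.0418, np.int32(244))
```

View pics/w2.png

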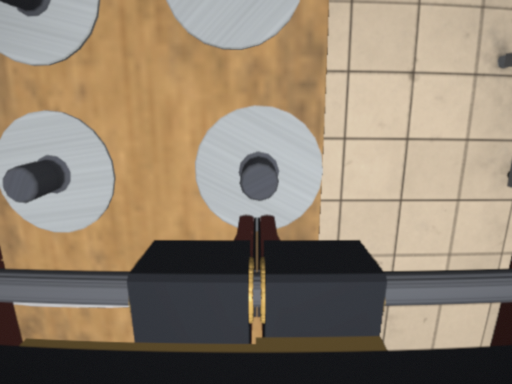

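```bash
cat >> h.py <<'E'
def plane(P,c):
    d=np.hypot(P[...,0]-c[0],P[...,1]-c[1]); q=P[(d>.016)&(d<.036)&(P[...,2]<.02)&(P[...,2]>-.002)&(P[...,0]>c[0]-.018)]
    A=np.c_[q[:,:2]-np.array(c),np.ones(len(q))]; k,_,_,_=np.linalg.lstsq(A,q[:,2],rcond=None)
    return k.round(4),len(q),(A@k-q[:,2]).std().round(4)
E
python3 - <<'E'
from h import *
T,s=tool(); f=grab_frame("wrist"); P=pts(f,T@f["tool_from_camera"])
print(s["tool_pos"].round(4),plane(P,(.4497,-.29)),plane(P,(.448,-.1655)))
q=P[205:240,225:290]; print(q[::4,::8,2].round(3)); print(q[::4,32,0].round(3))
E
```

```text
[ 0.4189 -0.2887  0.0053] (array([0.0015, 0.0002, 0.008 ]), 7098, np.float64(0.0006)) (array([-0.0039,  0.0182,  0.008 ]), 5522, np.float64(0.0016))
[[ 0.009  0.008  0.007  0.007  0.009  0.008  0.009  0.007  0.008]
 [ 0.009  0.008  0.008  0.009  0.008  0.008  0.008  0.008  0.009]
 [ 0.008  0.008  0.008  0.008  0.009  0.009  0.008  0.008  0.007]
 [ 0.008  0.008  0.038  0.036  0.033  0.038  0.037  0.008  0.008]
 [ 0.008  0.007  0.044  0.044  0.04   0.045  0.043  0.008  0.007]
 [-0.001  0.008  0.048  0.05   0.045  0.05   0.049  0.008 -0.001]
 [-0.002 -0.001  0.055  0.055  0.051  0.055  0.054 -0.    -0.001]
 [-0.001 -0.002  0.06   0.061  0.056  0.06   0.059 -0.001 -0.001]
 [-0.    -0.001  0.064  0.064  0.058  0.065  0.065 -0.001 -0.002]]
[0.429 0.426 0.424 0.429 0.43  0.429 0.43  0.43  0.428]
```

Emit:
jog_arm(plan=[[[0,0,1,0,0,0],[0,0,1,0,0,0],[0,0,0,0,0,0]]])

```text
time_s: 3.75
tool_pos: [0.4189, -0.2887, 0.0033]
tcp_rot: [-3.141, 0.0, 0.0]
force: [-0.1, -0.8, -0.2]
width: 0.0005
finger_force: 0.0
```

```bash
python3 - <<'E'
from h import *
T,s=tool(); f=grab_frame("wrist"); P=pts(f,T@f["tool_from_camera"])
print(s["tool_pos"].round(4),s["force"],s["ft_torque"],plane(P,(.4497,-.29)))
cv2.imwrite("pics/w3.png",cv2.resize(f["image"][140:260,180:340],None,fx=4,fy=4))
E
```

```text
[ 0.4189 -0.2887  0.0033] [-0.09649471 -0.83241719 -0.22843092] [0.03938809 0.02441369 0.07078162] (array([0.0004, 0.0004, 0.008 ]), 7240, np.float64(0.0006))
```

View pics/w3.png

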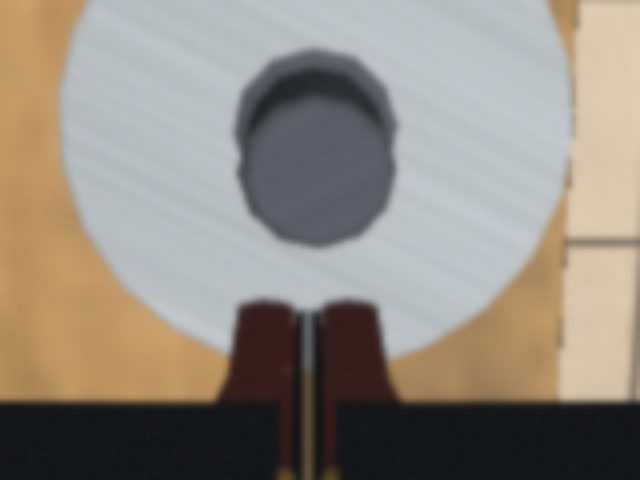

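Emit:
jog_arm(plan=[[[0,0,1,0,0,0],[0,0,0,0,0,0]]])

```text
time_s: 4.05
tool_pos: [0.4189, -0.2887, 0.0023]
tcp_rot: [-3.141, 0.0, 0.0]
force: [0.5, -0.2, -0.3]
width: 0.0005
finger_force: 0.0
```

Emit:
jog_arm(plan=[[[0,0,1,0,0,0],[0,0,0,0,0,0]]])

```text
time_s: 4.3
tool_pos: [0.4189, -0.2887, 0.0013]
tcp_rot: [-3.141, 0.0, 0.0]
force: [-0.0, -0.5, -0.3]
width: 0.0007
finger_force: 0.0
```

Emit:
jog_arm(plan=[[[0,0,1,0,0,0],[0,0,0,0,0,0]]])

```text
time_s: 4.55
tool_pos: [0.4189, -0.2887, 0.0003]
tcp_rot: [-3.141, 0.0, 0.0]
force: [0.5, -0.0, -0.4]
width: 0.0005
finger_force: 0.0
```

Emit:
jog_arm(plan=[[[0,0,2,0,0,0],[0,0,0,0,0,0]]])

```text
time_s: 4.8
tool_pos: [0.4189, -0.2887, -0.0018]
tcp_rot: [-3.141, 0.0, 0.0]
force: [0.2, 1.0, 0.4]
width: 0.0003
finger_force: 0.0
```

Emit:
jog_arm(plan=[[[0,0,2,0,0,0],[0,0,0,0,0,0]]])

```text
time_s: 5.05
tool_pos: [0.4189, -0.2887, -0.0038]
tcp_rot: [-3.141, 0.0, 0.0]
force: [0.2, -0.3, -0.5]
width: 0.0004
finger_force: 0.0
```

```bash
python3 - <<'E'
from h import *
T,s=tool(); f=grab_frame("wrist"); P=pts(f,T@f["tool_from_camera"])
print(s["tool_pos"].round(4),s["force"],plane(P,(.4497,-.29)),knobs(P))
q=P[195:240,225:290]; print(q[::3,::8,2].round(3)); print(q[::3,24,0].round(3))
E
```

```text
[ 0.4189 -0.2887 -0.0038] [ 0.23997728 -0.29726302 -0.52763979] (array([0.0017, 0.0006, 0.008 ]), 7780, np.float64(0.0006)) [(0.4493, -0.2901, 0.0097, 0.0388, np.int32(1212)), (0.4482, -0.1663, 0.0097, 0.0388, np.int32(797)), (0.4309, -0.2834, 0.0036, 0.0413, np.int32(115)), (0.4303, -0.2926, 0.0055, 0.0417, np.int32(156))]
[[ 0.008  0.009  0.035  0.04   0.039  0.039  0.038  0.008  0.008]
 [ 0.008  0.008  0.007  0.039  0.039  0.039  0.037  0.007  0.009]
 [ 0.007  0.008  0.008  0.037  0.039  0.039  0.008  0.007  0.008]
 [ 0.009  0.007  0.008  0.008  0.038  0.038  0.008  0.009  0.008]
 [ 0.009  0.009  0.009  0.007  0.007  0.008  0.008  0.009  0.008]
 [ 0.009  0.008  0.008  0.007  0.007  0.007  0.008  0.008  0.008]
 [ 0.008  0.007  0.008  0.008  0.008  0.008  0.009  0.187  0.008]
 [ 0.007  0.008  0.027  0.027  0.008  0.027  0.028  0.008  0.008]
 [ 0.009  0.008  0.032  0.032  0.028  0.032  0.032  0.008  0.009]
 [ 0.007  0.008  0.037  0.037  0.032  0.036  0.036  0.008  0.009]
 [ 0.01   0.01   0.041  0.041  0.036  0.04   0.04   0.008  0.009]
 [ 0.     0.007  0.045  0.044  0.04   0.044  0.045  0.007  0.008]
 [-0.001  0.008  0.049  0.048  0.045  0.048  0.048  0.009 -0.001]
 [-0.003 -0.001  0.051  0.051  0.048  0.052  0.052 -0.001 -0.001]
 [-0.    -0.001  0.056  0.056  0.049  0.055  0.056  0.    -0.002]]
[0.446 0.444 0.442 0.432 0.43  0.428 0.426 0.431 0.431 0.431 0.431 0.431
 0.431 0.431 0.431]
```

Emit:
jog_arm(plan=[[[0,0,-40,0,0,0],[0,0,0,0,0,0],[0,0,0,0,0,0],[0,0,0,0,0,0],[0,0,0,0,0,0]]], claw=0.5)

```text
time_s: 5.72
tool_pos: [0.4185, -0.2885, 0.0357]
tcp_rot: [-3.141, 0.0, 0.002]
force: [0.3, 0.1, 0.2]
width: 0.0433
finger_force: 0.0
```

```bash
python3 - <<'E'
from h import *
T,s=tool(); f=grab_frame("wrist"); P=pts(f,f["tool_from_camera"])
print(s["tool_pos"].round(4),s["width"])
m=(P[...,2]<.003)&(P[...,2]>-.1)&(abs(P[...,0])<.04)&(f["range_z"]>0)
q=P[m]; print(len(q))
for a in np.arange(-.06,.06,.006):
    w=q[(q[:,1]>=a)&(q[:,1]<a+.006)]
    if len(w): print(round(a,3),len(w),"max z",w[:,2].max().round(4),"x range",w[:,0].min().round(3),w[:,0].max().round(3))
cv2.imwrite("pics/w4.png",f["image"])
E
```

```text
[ 0.4185 -0.2885  0.0357] 0.043343547365166074
6164
-0.036 161 max z -0.0309 x range 0.011 0.013
-0.03 809 max z -0.0283 x range 0.011 0.013
-0.024 1284 max z -0.0274 x range -0.011 0.013
-0.012 41 max z 0.0027 x range 0.026 0.037
-0.006 300 max z 0.0022 x range 0.022 0.04
-0.0 305 max z 0.002 x range 0.021 0.04
0.006 178 max z 0.0009 x range 0.023 0.04
0.018 1213 max z -0.0271 x range -0.011 0.013
0.024 806 max z -0.029 x range 0.009 0.013
0.03 232 max z -0.0308 x range 0.011 0.013
```

View pics/w4.png

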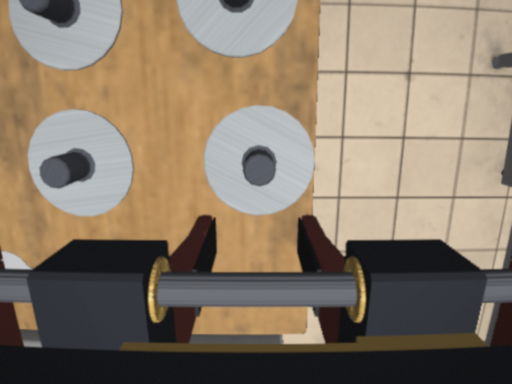

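Fingertips visibly end about 27 mm behind the reported TCP (tips at rows ~217), so contact should come near TCP z = -0.018.

Emit:
jog_arm(plan=[[[0,0,0,0,0,0],[0,0,0,0,0,0],[0,0,0,0,0,0],[0,0,25,0,0,0],[0,0,20,0,0,0]]], claw=0)

```text
time_s: 6.4
tool_pos: [0.4191, -0.2889, -0.009]
tcp_rot: [3.141, -0.0, 0.001]
force: [0.1, -0.7, 0.4]
width: 0.0006
finger_force: 0.0
```

Emit:
jog_arm(plan=[[[0,0,3,0,0,0],[0,0,3,0,0,0],[0,0,0,0,0,0]]])

```text
time_s: 6.78
tool_pos: [0.4193, -0.289, -0.0142]
tcp_rot: [3.141, -0.0, 0.001]
force: [0.2, 0.0, -0.2]
width: 0.0005
finger_force: 0.0
```

Emit:
jog_arm(plan=[[[0,0,1,0,0,0],[0,0,1,0,0,0],[0,0,0,0,0,0]]])

```text
time_s: 7.15
tool_pos: [0.419, -0.2888, -0.0165]
tcp_rot: [3.142, -0.0, 0.0]
force: [-0.5, -0.7, 0.1]
width: 0.0005
finger_force: 0.0
```

Emit:
jog_arm(plan=[[[0,0,1,0,0,0],[0,0,0,0,0,0]]])

```text
time_s: 7.4
tool_pos: [0.4189, -0.2887, -0.0177]
tcp_rot: [-3.142, 0.0, 0.0]
force: [0.3, -0.2, 0.0]
width: 0.0004
finger_force: 0.0
```

Emit:
jog_arm(plan=[[[0,0,1,0,0,0],[0,0,0,0,0,0]]])

```text
time_s: 7.65
tool_pos: [0.4189, -0.2887, -0.0187]
tcp_rot: [-3.142, 0.0, 0.0]
force: [0.2, 0.4, -0.3]
width: 0.0005
finger_force: 0.0
```

Emit:
jog_arm(plan=[[[0,0,1,0,0,0],[0,0,0,0,0,0]]])

```text
time_s: 7.9
tool_pos: [0.4189, -0.2887, -0.0197]
tcp_rot: [-3.141, 0.0, 0.0]
force: [0.5, 0.2, 0.4]
width: 0.0002
finger_force: 0.0
```

```bash
python3 - <<'E'
from h import *
T,s=tool(); f=grab_frame("wrist"); P=pts(f,T@f["tool_from_camera"])
print(s["tool_pos"].round(4),s["force"],plane(P,(.4497,-.29)),knobs(P))
p=pts(f,f["tool_from_camera"]); print("body z",p[250,200],p[260,330],p[300,256],p[345,256])
E
```

```text
[ 0.4189 -0.2887 -0.0197] [0.49046416 0.21988946 0.39153012] (array([0.0006, 0.0009, 0.008 ]), 9231, np.float64(0.0006)) [(0.4495, -0.2901, 0.0099, 0.0388, np.int32(1487)), (0.43, -0.2838, 0.0047, 0.0399, np.int32(139)), (0.4299, -0.2942, 0.0047, 0.0401, np.int32(134))]
body z [ 0.03388462 -0.0131061  -0.11978822] [ 0.03373966  0.01662123 -0.12472655] [ 0.02481729  0.00016456 -0.12650204] [ 0.01882124  0.00017869 -0.1338192 ]
```

Emit:
jog_arm(plan=[[[0,0,1,0,0,0],[0,0,0,0,0,0]]])

```text
time_s: 8.2
tool_pos: [0.419, -0.2888, -0.02]
tcp_rot: [3.141, -0.0, 0.0]
force: [-1.9, 2.1, 9.2]
width: 0.0006
finger_force: 4.6
```

Emit:
jog_arm(plan=[[[0,0,1,0,0,0],[0,0,0,0,0,0]]])

```text
time_s: 8.45
tool_pos: [0.4191, -0.2888, -0.0201]
tcp_rot: [3.141, -0.0, 0.0]
force: [-4.7, 3.4, 22.5]
width: 0.0006
finger_force: 10.8
```

Emit:
jog_arm(plan=[[[0,0,1,0,0,0],[0,0,0,0,0,0]]])

```text
time_s: 8.7
tool_pos: [0.4191, -0.2888, -0.0202]
tcp_rot: [3.141, -0.0, 0.001]
force: [-7.2, 5.2, 34.9]
width: 0.0006
finger_force: 17.1
```

```bash
python3 - <<'E'
from h import *
T,s=tool(); f=grab_frame("wrist"); P=pts(f,T@f["tool_from_camera"])
print(s["tool_pos"].round(4),s["force"],plane(P,(.4497,-.29)),knobs(P))
E
```

```text
[ 0.4191 -0.2888 -0.0202] [-7.20833632  5.20735043 34.86811779] (array([0.0029, 0.0005, 0.0081]), 9283, np.float64(0.0006)) [(0.4495, -0.29, 0.01, 0.0388, np.int32(1499)), (0.4302, -0.2839, 0.0047, 0.0401, np.int32(120)), (0.4301, -0.2943, 0.0047, 0.0399, np.int32(122))]
```

E stays level under 35 N: sound. The true fingertip is ~29 mm behind the reported TCP. Now grasp E.

Emit:
jog_arm(plan=[[[0,0,-55,0,0,0],[0,0,0,0,0,0],[31,1,0,0,0,0],[0,0,0,0,0,0]]], claw=0.5)

```text
time_s: 9.25
tool_pos: [0.4515, -0.2901, 0.0321]
tcp_rot: [3.141, 0.001, 0.002]
force: [0.3, -0.3, -0.2]
width: 0.0371
finger_force: 0.0
```

Emit:
jog_arm(plan=[[[0,0,25,0,0,0],[0,0,23,0,0,0],[0,0,0,0,0,0]]])

```text
time_s: 9.62
tool_pos: [0.4474, -0.2884, -0.0176]
tcp_rot: [-3.139, 0.0, 0.007]
force: [-0.6, 0.1, 0.1]
width: 0.0435
finger_force: 0.0
```

Emit:
jog_arm(plan=[[[0,0,0,0,0,0],[0,0,0,0,0,0],[0,0,0,0,0,0],[0,0,0,0,0,0]]], claw=0, squeeze=35)

```text
time_s: 10.12
tool_pos: [0.4503, -0.2901, -0.0149]
tcp_rot: [3.141, -0.0, 0.001]
force: [-1.1, -0.3, 6.1]
width: 0.019
finger_force: 35.0
```

Emit:
jog_arm(plan=[[[0,0,-20,0,0,0],[0,0,-50,0,0,0],[0,0,-50,0,0,0],[0,0,0,0,0,0]]])

```text
time_s: 10.62
tool_pos: [0.4522, -0.2913, 0.1078]
tcp_rot: [3.138, -0.0, 0.009]
force: [-0.2, 0.3, -2.8]
width: 0.0192
finger_force: 35.0
```

Emit:
jog_arm(plan=[[[20,-50,0,0,0,0],[20,-50,0,0,0,0],[20,-50,0,0,0,0],[10,-40,0,0,0,0],[0,0,0,0,0,0]]])

```text
time_s: 11.25
tool_pos: [0.5192, -0.0972, 0.1027]
tcp_rot: [-3.141, -0.006, 0.004]
force: [-0.9, -0.2, -3.3]
width: 0.0191
finger_force: 35.0
```

Emit:
jog_arm(plan=[[[0,0,0,0,0,0]]])

```text
time_s: 11.38
tool_pos: [0.5191, -0.0999, 0.1032]
tcp_rot: [-3.141, -0.001, 0.003]
force: [-0.2, 0.0, -2.4]
width: 0.0194
finger_force: 35.0
```

```bash
python3 - <<'E'
from h import *
T,s=tool(); f=grab_frame("wrist"); P=pts(f,T@f["tool_from_camera"]); np.save("w5.npy",P)
print(s["tool_pos"].round(4),s["force"],s["width"],s["joint_pos"].round(2))
cv2.imwrite("pics/w5.png",f["image"])
E
```

```text
[ 0.5191 -0.0999  0.1032] [-0.16218046  0.0348662  -2.42837589] 0.019410518340411395 [-0.21  0.41  1.9  -0.    0.83  1.36]
```

View pics/w5.png

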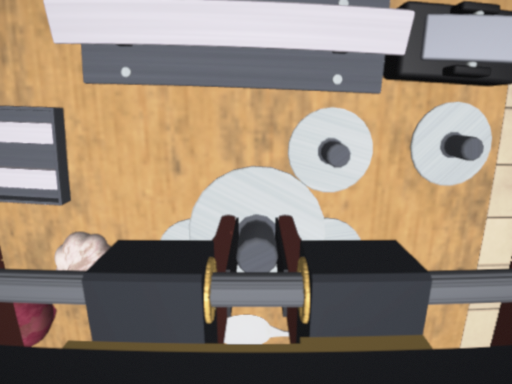

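Held press E is in the gripper at (257,240), rail bar across the top (45-413, rows 0-53), switch at right. Measure the bar.

```bash
python3 - <<'E'
from h import *
P=np.load("w5.npy")
z=P[...,2]; m=(z>.038)&(z<.064)&(P[...,0]>.60)&(P[...,0]<.70)&(P[...,1]>-.205)&(P[...,1]<.06)
m=cv2.erode(m.astype(np.uint8),np.ones((3,3)))>0
q=P[m]
for _ in range(3):
    A=np.c_[q[:,:2],np.ones(len(q))];k=np.linalg.lstsq(A,q[:,2],rcond=None)[0];r=A@k-q[:,2];q=q[abs(r)<.003]
print("plane",k,len(q),r.std())
n=np.r_[-k[:2],1];n/=np.linalg.norm(n);print("n",n,"tilt",np.degrees(np.arccos(n[2])),"dir",np.degrees(np.arctan2(n[1],n[0])))
ctr,sz,a=cv2.minAreaRect(q[:,:2].astype(np.float32).reshape(-1,1,2));print(ctr,sz,a)
print(cv2.boxPoints((ctr,sz,a)).round(4).tolist(), "x per y:")
for y in np.arange(-.19,.05,.03):
    w=q[abs(q[:,1]-y)<.006]; print(round(y,2),w[:,0].min().round(4),w[:,0].max().round(4),w[:,2].min().round(4),w[:,2].max().round(4))
print("rocker", [P[40,u].round(4).tolist() for u in range(425,512,12)])
E
```

```text
plane [ 0.35969253 -0.01235296 -0.18319507] 14901 0.0007937175332831468
n [-0.33844046  0.0116231   0.94091602] tilt 19.79403668750075 dir 178.033057387948
(0.6441153287887573, -0.0774817019701004) (0.2546187937259674, 0.028414156287908554) 87.99813842773438
[[0.6255000233650208, -0.20419999957084656], [0.6539000272750854, -0.20520000159740448], [0.6628000140190125, 0.049300000071525574], [0.6344000101089478, 0.050200000405311584]] x per y:
-0.19 0.6262 0.6537 0.0428 0.0557
-0.16 0.6272 0.6552 0.0425 0.0556
-0.13 0.6283 0.6557 0.0428 0.0559
-0.1 0.6295 0.657 0.043 0.0556
-0.07 0.6307 0.6585 0.0426 0.0552
-0.04 0.6312 0.6586 0.0436 0.0553
-0.01 0.6324 0.6594 0.0421 0.056
0.02 0.6336 0.6605 0.0431 0.0552
rocker [[0.6354, -0.2226, 0.0457], [0.6357, -0.2316, 0.0459], [0.6353, -0.2387, 0.0494], [0.6351, -0.246, 0.0524], [0.6354, -0.2551, 0.0525], [0.635, -0.2615, 0.0566], [0.635, -0.2693, 0.0584], [0.6352, -0.2776, 0.0596]]
```

Emit:
jog_arm(plan=[[[37,-36,0,0,0,0],[37,-36,0,0,0,0],[38,-35,0,0,0,0.035],[0,0,0,0,0.1745,0],[0,0,0,0,0.1745,0]]])

```text
time_s: 12.05
tool_pos: [0.633, 0.0062, 0.1042]
tcp_rot: [3.086, -0.056, 0.552]
force: [-0.8, -0.2, -3.9]
width: 0.0198
finger_force: 35.0
```

Emit:
jog_arm(plan=[[[0,0,0,0,0,0],[0,0,0,0,0,0]]])

```text
time_s: 12.3
tool_pos: [0.6329, 0.006, 0.1048]
tcp_rot: [3.087, -0.057, 0.543]
force: [0.7, -0.7, -2.0]
width: 0.0195
finger_force: 35.0
```

```bash
cat >> h.py <<'E'
def togo(target):
    "shift (mm, tool axes) to bring TCP to target"
    T,s=tool(); print("at",s["tool_pos"].round(4),"togo mm",(T[:3,:3].T@(np.array(target)-T[:3,3])*1000).round(1),"zaxis",T[:3,2].round(3),"yaxis",T[:3,1].round(3),"w",round(s["width"],4),"F",s["force"].round(1))
C0=np.array([.6440,-.0775,.0497]); RY=np.array([.035,1,0])/np.hypot(.035,1); RN=np.array([-.342,.012,.94])
def slot(k,h=0,off=.015): return C0+.084*k*RY+RN*(h-off)
E
python3 -c "
from h import *
print(slot(1)); togo(slot(1))"
```

```text
[0.6520682 0.0062686 0.0356   ]
at [0.6329 0.006  0.1048] togo mm [-5.6 -1.  71.6] zaxis [ 0.341 -0.013 -0.94 ] yaxis [-0.037 -0.999  0.   ] w 0.0195 F [ 0.7 -0.7 -2. ]
```

Emit:
jog_arm(plan=[[[-5.6,-1,20,0,0,0],[0,0,25,0,0,0],[0,0,17,0,0,0],[0,0,0,0,0,0],[0,0,0,0,0,0]]])

```text
time_s: 12.92
tool_pos: [0.6486, 0.0075, 0.0447]
tcp_rot: [3.087, -0.055, 0.545]
force: [0.1, -0.6, -2.4]
width: 0.0193
finger_force: 35.0
```

Emit:
jog_arm(plan=[[[0,0,3,0,0,0],[0,0,3,0,0,0],[0,0,1,0,0,0],[0,0,0,0,0,0],[0,0,0,0,0,0]]])

```text
time_s: 13.55
tool_pos: [0.6504, 0.0076, 0.0376]
tcp_rot: [3.087, -0.054, 0.544]
force: [0.0, 0.5, -2.9]
width: 0.0194
finger_force: 35.0
```

Emit:
jog_arm(plan=[[[0,0,1,0,0,0],[0,0,0,0,0,0]]])

```text
time_s: 13.8
tool_pos: [0.6507, 0.0075, 0.0366]
tcp_rot: [3.087, -0.054, 0.544]
force: [0.2, -0.5, -1.3]
width: 0.0192
finger_force: 35.0
```

Emit:
jog_arm(plan=[[[0,0,1,0,0,0],[0,0,0,0,0,0]]])

```text
time_s: 14.05
tool_pos: [0.651, 0.0075, 0.0361]
tcp_rot: [3.087, -0.054, 0.544]
force: [-3.5, 0.2, 4.0]
width: 0.0195
finger_force: 35.0
```

```bash
python3 -c "
from h import *
togo(slot(1)); f=grab_frame('wrist'); cv2.imwrite('pics/w6.png',f['image'])"
```

```text
at [0.651  0.0075 0.0361] togo mm [0.9 1.2 0.9] zaxis [ 0.342 -0.012 -0.94 ] yaxis [-0.035 -0.999  0.   ] w 0.0195 F [-3.5  0.2  4. ]
```

Emit:
jog_arm(plan=[[[0,0,0.7,0,0,0],[0,0,0,0,0,0]]])

```text
time_s: 14.35
tool_pos: [0.651, 0.0075, 0.0361]
tcp_rot: [3.087, -0.054, 0.545]
force: [-9.9, 0.4, 12.9]
width: 0.0195
finger_force: 35.0
```

Emit:
jog_arm(plan=[[[0,0,0,0,0,0],[0,0,0,0,0,0],[0,0,0,0,0,0],[0,0,-20,0,0,0],[0,0,-40,0,0,0]]], claw=0.5)

```text
time_s: 14.98
tool_pos: [0.6299, 0.0082, 0.0904]
tcp_rot: [3.088, -0.055, 0.54]
force: [-0.5, -0.3, 0.5]
width: 0.044
finger_force: 0.0
```

Emit:
jog_arm(plan=[[[0,0,-40,0,0,0],[-20,0,-20,0,0,0],[-20,0,0,0,0,0],[0,0,0,0,0,0]]])

```text
time_s: 15.48
tool_pos: [0.5714, 0.0103, 0.1338]
tcp_rot: [3.088, -0.054, 0.542]
force: [-0.0, -0.2, -0.2]
width: 0.0439
finger_force: 0.0
```

```bash
python3 -c "
from h import *
togo(slot(1)); T,s=tool();f=grab_frame('wrist'); cv2.imwrite('pics/w7.png',f['image']); P=pts(f,T@f['tool_from_camera'])
# disc plane on rail near slot
c=C0+.084*RY+.009*RN
loc=(P-c)@np.c_[np.cross(RY,RN),RY,RN]
q=loc[(np.hypot(loc[...,0],loc[...,1])<.05)&(abs(loc[...,2])<.006)&(f['range_z']>0)]
print(len(q),cv2.minEnclosingCircle(q[:,:2].astype(np.float32).reshape(-1,1,2)),q[:,2].mean(),np.linalg.lstsq(np.c_[q[:,:2],np.ones(len(q))],q[:,2],rcond=None)[0])
"
```

```text
at [0.5714 0.0103 0.1338] togo mm [ 42.4   1.2 119.8] zaxis [ 0.34  -0.012 -0.94 ] yaxis [-0.035 -0.999  0.   ] w 0.0439 F [-0.  -0.2 -0.2]
5245 ((-0.0020989784970879555, 0.0013262081192806363), 0.03807227313518524) -0.0003663092175855172 [ 0.00288562 -0.00053014 -0.00036249]
```

View pics/w7.png

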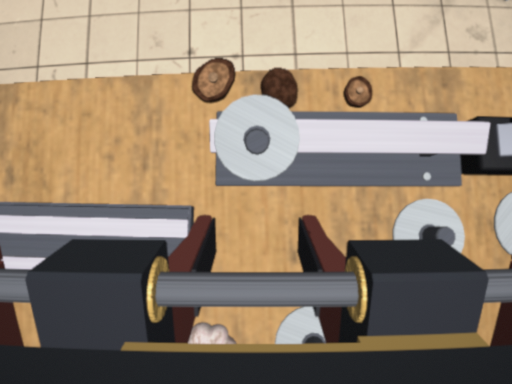

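E stands flat on the rail at (257,140) within ~2 mm of centre. Next probe D.

Emit:
jog_arm(plan=[[[0,0,0,0,-0.1745,0],[0,0,0,0,-0.1745,0],[-39,44,0,0,0,-0.035],[-39,44,0,0,0,0],[0,0,0,0,0,0]]], claw=0)

```text
time_s: 16.15
tool_pos: [0.4917, -0.0784, 0.1337]
tcp_rot: [-3.142, 0.006, 0.003]
force: [1.2, 0.8, -0.4]
width: 0.0009
finger_force: 0.0
```

Emit:
jog_arm(plan=[[[-38,43,22,0,0,0],[-38,44,22,0,0,0],[0,0,40,0,0,0],[0,0,0,0,0,0],[0,0,0,0,0,0]]])

```text
time_s: 16.77
tool_pos: [0.419, -0.1633, 0.0509]
tcp_rot: [3.141, 0.001, 0.002]
force: [0.7, 0.8, -0.3]
width: 0.0001
finger_force: 0.0
```

```bash
python3 -c "
from h import *
togo([.417,-.165,-.0175])"
```

```text
at [ 0.419  -0.1633  0.0509] togo mm [-2.1  1.7 68.4] zaxis [ 0.001 -0.    -1.   ] yaxis [ 0.001 -1.     0.   ] w 0.0001 F [ 0.7  0.8 -0.3]
```

Emit:
jog_arm(plan=[[[-2,2,40,0,0,0],[0,0,25,0,0,0],[0,0,3,0,0,0],[0,0,0,0,0,0],[0,0,0,0,0,0]]])

```text
time_s: 17.4
tool_pos: [0.4164, -0.1655, -0.0166]
tcp_rot: [3.141, 0.0, 0.004]
force: [0.2, 1.0, -0.3]
width: 0.0011
finger_force: 0.0
```

Emit:
jog_arm(plan=[[[0,0,1,0,0,0],[0,0,1,0,0,0],[0,0,1,0,0,0],[0,0,1,0,0,0],[0,0,0,0,0,0]]])

```text
time_s: 18.02
tool_pos: [0.4155, -0.1654, -0.0202]
tcp_rot: [3.141, -0.001, 0.001]
force: [-5.2, 2.0, 30.0]
width: 0.0005
finger_force: 14.7
```

D is sound too (z stops at -0.0202, 30 N). Grasp it.

Emit:
jog_arm(plan=[[[0,0,-55,0,0,0],[0,0,0,0,0,0],[32,0,0,0,0,0],[0,0,0,0,0,0]]], claw=0.5)

```text
time_s: 18.52
tool_pos: [0.4489, -0.1656, 0.0329]
tcp_rot: [3.141, 0.001, 0.003]
force: [-0.8, -0.1, -1.5]
width: 0.0371
finger_force: 0.0
```

Emit:
jog_arm(plan=[[[0,0,25,0,0,0],[0,0,23,0,0,0],[0,0,0,0,0,0],[0,0,0,0,0,0]]])

```text
time_s: 19.02
tool_pos: [0.4465, -0.1652, -0.0148]
tcp_rot: [-3.141, 0.0, 0.002]
force: [0.1, -0.7, 0.3]
width: 0.0438
finger_force: 0.0
```

Emit:
jog_arm(plan=[[[0,0,0,0,0,0],[0,0,0,0,0,0],[0,0,0,0,0,0],[0,0,0,0,0,0]]], claw=0)

```text
time_s: 19.52
tool_pos: [0.4475, -0.1654, -0.0144]
tcp_rot: [3.141, -0.0, 0.001]
force: [-0.1, 0.7, 6.6]
width: 0.0192
finger_force: 35.0
```

Emit:
jog_arm(plan=[[[0,0,-20,0,0,0],[0,0,-50,0,0,0],[0,0,-50,0,0,0],[0,0,0,0,0,0]]])

```text
time_s: 20.02
tool_pos: [0.4496, -0.1662, 0.1083]
tcp_rot: [3.139, -0.0, 0.01]
force: [0.5, -0.1, -1.6]
width: 0.0193
finger_force: 35.0
```

Emit:
jog_arm(plan=[[[44,-22,0,0,0,0],[44,-22,0,0,0,0],[44,-22,0,0,0,0],[44,-23,0,0,0,0.035],[0,0,0,0,0.1745,0]]])

```text
time_s: 20.65
tool_pos: [0.6309, -0.0751, 0.1037]
tcp_rot: [3.125, -0.051, 0.285]
force: [-0.5, -0.2, -3.7]
width: 0.0195
finger_force: 35.0
```

Emit:
jog_arm(plan=[[[0,0,0,0,0.1745,0],[0,0,0,0,0,0],[0,0,0,0,0,0],[0,0,0,0,0,0]]])

```text
time_s: 21.15
tool_pos: [0.6249, -0.0766, 0.1055]
tcp_rot: [3.087, -0.054, 0.545]
force: [-0.4, -1.0, -2.0]
width: 0.0192
finger_force: 35.0
```

```bash
python3 -c "
from h import *
togo(slot(0)+[.0015,-.0005,0])"
```

```text
at [ 0.6249 -0.0766  0.1055] togo mm [ 0.3  0.7 74.5] zaxis [ 0.342 -0.012 -0.94 ] yaxis [-0.035 -0.999  0.   ] w 0.0192 F [-0.4 -1.  -2. ]
```

Emit:
jog_arm(plan=[[[0.5,1,25,0,0,0],[0,0,25,0,0,0],[0,0,15,0,0,0],[0,0,0,0,0,0],[0,0,0,0,0,0]]])

```text
time_s: 21.78
tool_pos: [0.6462, -0.0782, 0.0448]
tcp_rot: [3.087, -0.054, 0.545]
force: [-0.3, -0.2, -1.8]
width: 0.0193
finger_force: 35.0
```

Emit:
jog_arm(plan=[[[0,0,3,0,0,0],[0,0,3,0,0,0],[0,0,1,0,0,0],[0,0,1,0,0,0],[0,0,0,0,0,0]]])

```text
time_s: 22.4
tool_pos: [0.6485, -0.0782, 0.037]
tcp_rot: [3.087, -0.054, 0.544]
force: [-2.1, 0.2, 2.0]
width: 0.0194
finger_force: 35.0
```

Emit:
jog_arm(plan=[[[0,0,1,0,0,0],[0,0,0,0,0,0]]])

```text
time_s: 22.65
tool_pos: [0.6485, -0.0782, 0.0369]
tcp_rot: [3.087, -0.054, 0.544]
force: [-9.0, 0.5, 13.4]
width: 0.0196
finger_force: 35.0
```

```bash
python3 -c "
from h import *
togo(slot(0)+[.0015,-.0005,0])"
```

```text
at [ 0.6485 -0.0782  0.0369] togo mm [ 1.5 -0.1  1.9] zaxis [ 0.342 -0.012 -0.94 ] yaxis [-0.035 -0.999 -0.   ] w 0.0196 F [-9.   0.5 13.4]
```

Emit:
jog_arm(plan=[[[0,0,0,0,0,0],[0,0,0,0,0,0],[0,0,0,0,0,0],[0,0,-20,0,0,0],[0,0,-40,0,0,0]]], claw=0.5)

```text
time_s: 23.28
tool_pos: [0.6274, -0.0773, 0.0911]
tcp_rot: [3.089, -0.054, 0.54]
force: [0.4, 1.0, 0.4]
width: 0.0441
finger_force: 0.0
```

Emit:
jog_arm(plan=[[[0,0,-40,0,0,0],[-20,0,-20,0,0,0],[-20,0,0,0,0,0],[0,0,0,0,0,0]]])

```text
time_s: 23.78
tool_pos: [0.569, -0.0753, 0.1345]
tcp_rot: [3.088, -0.055, 0.542]
force: [0.4, -0.6, 1.1]
width: 0.0438
finger_force: 0.0
```

```bash
cat >> h.py <<'E'
def chk(ks):
    T,s=tool();f=grab_frame('wrist'); P=pts(f,T@f['tool_from_camera'])
    for k in ks:
        c=C0+.084*k*RY+.009*RN
        loc=(P-c)@np.c_[np.cross(RY,RN),RY,RN]
        q=loc[(np.hypot(loc[...,0],loc[...,1])<.041)&(abs(loc[...,2])<.005)&(f['range_z']>0)]
        (x,y),r=cv2.minEnclosingCircle(q[:,:2].astype(np.float32).reshape(-1,1,2))
        print("slot",k,len(q),round(x,4),round(y,4),round(r,4),"plane",np.linalg.lstsq(np.c_[q[:,:2],np.ones(len(q))],q[:,2],rcond=None)[0].round(4))
    return f
E
python3 -c "
from h import *
f=chk([0,1]); togo([.45,-.05,.06])"
```

```text
slot 0 5253 0.0001 -0.0008 0.038 plane [ 0.0041 -0.0004 -0.0003]
slot 1 4988 -0.0021 0.0014 0.0382 plane [ 0.002   0.0004 -0.0003]
at [ 0.5704 -0.0755  0.1349] togo mm [-139.5  -21.3   29. ] zaxis [ 0.342 -0.012 -0.94 ] yaxis [-0.035 -0.999 -0.   ] w 0.0441 F [ 0.6 -0.1  0.3]
```

Emit:
jog_arm(plan=[[[0,0,0,0,-0.1745,0],[0,0,0,0,-0.1745,0],[-40,-9,0,0,0,-0.035],[-38,-8,0,0,0,0],[-38,-8,25,0,0,0]]], claw=0)

```text
time_s: 24.45
tool_pos: [0.4566, -0.0491, 0.1106]
tcp_rot: [3.141, -0.0, 0.007]
force: [0.2, 0.4, -0.3]
width: 0.0006
finger_force: 0.0
```

Emit:
jog_arm(plan=[[[-38,-9,30,0,0,0],[0,0,30,0,0,0],[0,0,0,0,0,0],[0,0,0,0,0,0]]])

```text
time_s: 24.95
tool_pos: [0.4184, -0.0402, 0.0505]
tcp_rot: [3.141, -0.0, 0.002]
force: [0.7, 0.6, 0.7]
width: 0.0006
finger_force: 0.0
```

```bash
python3 -c "
from h import *
togo([.416,-.0416,-.0175])"
```

```text
at [ 0.4184 -0.0402  0.0505] togo mm [-2.5  1.3 68. ] zaxis [ 0.001 -0.    -1.   ] yaxis [-0. -1.  0.] w 0.0006 F [0.7 0.6 0.7]
```

Emit:
jog_arm(plan=[[[-2,1,40,0,0,0],[0,0,25,0,0,0],[0,0,3,0,0,0],[0,0,0,0,0,0],[0,0,0,0,0,0]]])

```text
time_s: 25.58
tool_pos: [0.4159, -0.0412, -0.017]
tcp_rot: [3.141, -0.0, 0.004]
force: [0.3, -0.5, -0.1]
width: 0.0007
finger_force: 0.0
```

Emit:
jog_arm(plan=[[[0,0,1,0,0,0],[0,0,1,0,0,0],[0,0,1,0,0,0],[0,0,1,0,0,0],[0,0,0,0,0,0]]])

```text
time_s: 26.2
tool_pos: [0.4146, -0.041, -0.0222]
tcp_rot: [-3.142, 0.0, 0.0]
force: [0.8, 0.4, 0.6]
width: 0.0001
finger_force: 0.0
```

```bash
python3 - <<'E'
from h import *
T,s=tool(); f=grab_frame("wrist"); P=pts(f,T@f["tool_from_camera"])
print(s["tool_pos"].round(4),s["force"].round(1),plane(P,(.447,-.0416)),knobs(P)[:1])
f=grab_frame("top"); P=pts(f); cv2.imwrite("pics/top1.png",f["image"])
im=f["image"];hsv=cv2.cvtColor(im,cv2.COLOR_BGR2HSV)
m=((hsv[...,1]<40)&(hsv[...,2]>150)&(P[...,1]>.04)&(P[...,1]<.4)&(P[...,0]>.45)&(P[...,2]>.005)&(P[...,2]<.025)).astype(np.uint8)
n,l,st,c=cv2.connectedComponentsWithStats(m)
for i in range(1,n):
    if st[i,4]>100:
        q=P[l==i];print(st[i],q.mean(0).round(4),[np.round(v,4) for v in cv2.minAreaRect(q[:,:2].astype(np.float32).reshape(-1,1,2))])
E
```

```text
[ 0.4146 -0.041  -0.0222] [0.8 0.4 0.6] (array([0.1267, 0.    , 0.0083]), 9476, np.float64(0.0006)) [(0.4483, 0.0602, 0.02, 0.0401, np.int32(3629))]
[109 155 107  14 677] [0.5708 0.2102 0.0138] [array([0.5711, 0.2111]), array([0.2605, 0.0167]), np.float64(86.7829)]
[107 172 107  14 699] [0.5288 0.2134 0.0139] [array([0.5289, 0.2139]), array([0.2582, 0.0164]), np.float64(87.001)]
```

C tips by 0.127 rad: bulged. Tray centre ≈ (0.550,0.2125). Lift off and re-check C before grasping.

Emit:
jog_arm(plan=[[[0,0,-55,0,0,0],[0,0,0,0,0,0],[0,0,0,0,0,0],[0,0,0,0,0,0]]], claw=0.5)

```text
time_s: 26.8
tool_pos: [0.414, -0.041, 0.0321]
tcp_rot: [-3.141, 0.0, 0.002]
force: [0.2, 0.9, -0.1]
width: 0.0368
finger_force: 0.0
```

```bash
python3 - <<'E'
from h import *
T,s=tool(); f=grab_frame("wrist"); P=pts(f,T@f["tool_from_camera"])
print(plane(P,(.447,-.0416)),*knobs(P),sep="\n"); togo([.447,-.0416,-.0150])
E
```

```text
(array([0.0265, 0.0004, 0.008 ]), 5567, np.float64(0.0007))
(0.4465, -0.0413, 0.0099, 0.0387, np.int32(815))
(0.3985, 0.1133, 0.019, 0.0411, np.int32(966))
at [ 0.4139 -0.041   0.0321] togo mm [33.2  0.6 47. ] zaxis [-0.002  0.    -1.   ] yaxis [-0. -1. -0.] w 0.0407 F [-0.1  0.6  0.2]
```

Emit:
jog_arm(plan=[[[33,0.5,0,0,0,0],[0,0,25,0,0,0],[0,0,22,0,0,0],[0,0,0,0,0,0],[0,0,0,0,0,0]]])

```text
time_s: 27.48
tool_pos: [0.4475, -0.0415, -0.0141]
tcp_rot: [-3.142, 0.0, 0.001]
force: [0.4, 0.4, 0.4]
width: 0.0437
finger_force: 0.0
```

Emit:
jog_arm(plan=[[[0,0,0,0,0,0],[0,0,0,0,0,0],[0,0,0,0,0,0],[0,0,0,0,0,0]]], claw=0)

```text
time_s: 27.98
tool_pos: [0.4481, -0.0416, -0.0137]
tcp_rot: [3.141, -0.0, 0.001]
force: [-0.2, 0.3, 3.7]
width: 0.0193
finger_force: 34.9
```

Emit:
jog_arm(plan=[[[0,0,-20,0,0,0],[0,0,-50,0,0,0],[0,0,-50,0,0,0],[0,0,0,0,0,0]]])

```text
time_s: 28.48
tool_pos: [0.4502, -0.0418, 0.1089]
tcp_rot: [3.141, -0.0, 0.011]
force: [-1.2, -0.1, -2.4]
width: 0.0186
finger_force: 34.9
```

Emit:
jog_arm(plan=[[[5,-55,0,0,0,0],[5,-55,0,0,0,0],[5,-45,0,0,0,0],[0,0,0,0,0,0],[0,0,0,0,0,0]]])

```text
time_s: 29.1
tool_pos: [0.4615, 0.1131, 0.1046]
tcp_rot: [3.141, 0.001, -0.004]
force: [-0.2, -0.2, -2.0]
width: 0.0191
finger_force: 34.9
```

```bash
cat >> h.py <<'E'
def tray(P,im,z1=.021):
    hsv=cv2.cvtColor(im,cv2.COLOR_BGR2HSV)
    m=((hsv[...,1]<45)&(hsv[...,2]>140)&(P[...,1]>.02)&(P[...,1]<.42)&(P[...,0]>.47)&(P[...,0]<.63)&(P[...,2]>.009)&(P[...,2]<z1)).astype(np.uint8)
    n,l,st,c=cv2.connectedComponentsWithStats(m)
    for i in range(1,n):
        if st[i,4]>250:
            q=P[l==i];k=np.polyfit(q[:,1],q[:,0],1)
            print(st[i],"z",np.median(q[:,2]).round(4),[np.round(v,4) for v in cv2.minAreaRect(q[:,:2].astype(np.float32).reshape(-1,1,2))],"x=%.4f%+.4f*y"%(k[1],k[0]),"y",q[:,1].min().round(4),q[:,1].max().round(4))
E
python3 - <<'E'
from h import *
T,s=tool(); f=grab_frame("wrist"); P=pts(f,T@f["tool_from_camera"]); cv2.imwrite("pics/w8.png",f["image"])
print(s["tool_pos"].round(4),s["width"]);tray(P,f["image"])
E
```

```text
[0.4615 0.1131 0.1046] 0.019113305260524207
[   0   40  300   34 6772] z 0.0132 [array([0.5719, 0.2059]), array([0.2557, 0.0187]), np.float64(87.0094)] x=0.5613+0.0506*y y 0.0784 0.3338
[   0   91  296   34 6257] z 0.0131 [array([0.5301, 0.2105]), array([0.2602, 0.0186]), np.float64(86.9945)] x=0.5194+0.0509*y y 0.0802 0.3408
```

View pics/w8.png

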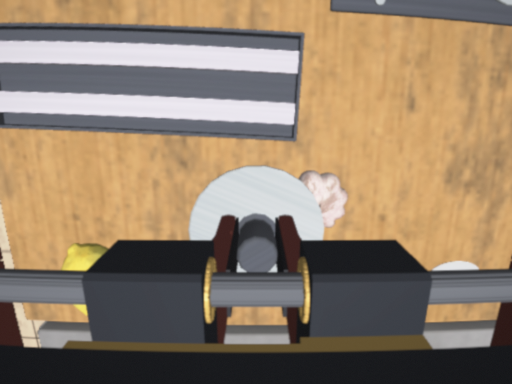

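C held; tray runners at rows 40-74 and 91-125, centre line x = 0.5404+0.0507y. Place C at (0.5467,0.1255).

Emit:
jog_arm(plan=[[[43,-6,0,0,0,0],[42,-6,0,0,0,0],[0,0,40,0,0,0],[0,0,30,0,0,0],[0,0,0,0,0,0]]])

```text
time_s: 29.78
tool_pos: [0.5453, 0.1236, 0.0335]
tcp_rot: [3.14, -0.003, -0.009]
force: [0.1, 0.7, -1.6]
width: 0.0195
finger_force: 34.9
```

Emit:
jog_arm(plan=[[[0,0,0,0,0,0],[0,0,0,0,0,0]]])

```text
time_s: 30.02
tool_pos: [0.5488, 0.1253, 0.0373]
tcp_rot: [-3.141, 0.001, -0.004]
force: [0.4, 0.2, -0.9]
width: 0.0195
finger_force: 34.9
```

```bash
python3 -c "
from h import *
togo([.5467,.1255,-.0047])"
```

```text
at [0.5488 0.1253 0.0373] togo mm [-2.2 -0.2 42. ] zaxis [ 0.002  0.    -1.   ] yaxis [-0.001 -1.    -0.   ] w 0.0195 F [ 0.4  0.2 -0.9]
```

Emit:
jog_arm(plan=[[[-2,0,20,0,0,0],[0,0,12,0,0,0],[0,0,4,0,0,0],[0,0,2,0,0,0],[0,0,0,0,0,0]]])

```text
time_s: 30.65
tool_pos: [0.546, 0.1255, -0.0019]
tcp_rot: [-3.141, 0.0, -0.001]
force: [0.1, -0.6, -1.5]
width: 0.0193
finger_force: 34.9
```

Emit:
jog_arm(plan=[[[0,0,1,0,0,0],[0,0,1,0,0,0],[0,0,0,0,0,0]]])

```text
time_s: 31.02
tool_pos: [0.5457, 0.1254, -0.0041]
tcp_rot: [3.142, -0.0, 0.0]
force: [-0.7, 0.4, -1.3]
width: 0.0196
finger_force: 34.9
```

Emit:
jog_arm(plan=[[[0,0,1,0,0,0],[0,0,0,0,0,0]]])

```text
time_s: 31.28
tool_pos: [0.546, 0.1256, -0.0046]
tcp_rot: [-3.141, 0.0, -0.001]
force: [-2.1, 1.0, 4.5]
width: 0.0194
finger_force: 35.0
```

Emit:
jog_arm(plan=[[[0,0,1,0,0,0],[0,0,0,0,0,0]]])

```text
time_s: 31.52
tool_pos: [0.5461, 0.1257, -0.0048]
tcp_rot: [-3.141, -0.0, -0.001]
force: [-4.0, -0.6, 15.3]
width: 0.0193
finger_force: 35.0
```

Emit:
jog_arm(plan=[[[0,0,0,0,0,0],[0,0,0,0,0,0],[0,0,0,0,0,0],[0,0,-40,0,0,0],[-20,0,-55,0,0,0]]], claw=0.5)

```text
time_s: 32.15
tool_pos: [0.5256, 0.1252, 0.0887]
tcp_rot: [3.141, -0.001, -0.003]
force: [0.5, 0.5, 0.9]
width: 0.0437
finger_force: 0.0
```

Emit:
jog_arm(plan=[[[-40,0,0,0,0,0],[0,0,0,0,0,0],[0,0,0,0,0,0]]], claw=0)

```text
time_s: 32.52
tool_pos: [0.4864, 0.1255, 0.0889]
tcp_rot: [-3.141, 0.0, -0.001]
force: [-0.2, 0.0, -0.1]
width: 0.0173
finger_force: 0.0
```

```bash
python3 - <<'E'
from h import *
T,s=tool(); f=grab_frame("wrist"); P=pts(f,T@f["tool_from_camera"]); cv2.imwrite("pics/w9.png",f["image"])
print(s["tool_pos"].round(4)); tray(P,f["image"],.0165); print("press", discs(P,.0165,.0235))
c=(.5467,.1255);d=np.hypot(P[...,0]-c[0],P[...,1]-c[1]);q=P[(d<.034)&(d>.017)&(P[...,2]<.03)];print(np.median(q[:,2]),np.linalg.lstsq(np.c_[q[:,:2]-c,np.ones(len(q))],q[:,2],rcond=None)[0])
E
```

```text
[0.4864 0.1255 0.0889]
[   0   69  233   30 5106] z 0.0131 [array([0.5737, 0.2411]), array([0.1929, 0.0186]), np.float64(87.1562)] x=0.5626+0.0463*y y 0.1444 0.3377
[287  80  30  26 480] z 0.0132 [array([0.5653, 0.0901]), array([0.0194, 0.0231]), np.float64(0.0605)] x=0.5362+0.3550*y y 0.0786 0.1017
[   0  121  227   32 4721] z 0.0131 [array([0.5324, 0.2471]), array([0.1948, 0.0197]), np.float64(87.3473)] x=0.5189+0.0533*y y 0.1502 0.3448
[286 133  26  23 382] z 0.013 [array([0.5242, 0.0906]), array([0.0202, 0.0182]), np.float64(85.3518)] x=0.5465-0.2632*y y 0.0804 0.1013
press [(0.5455, 0.1254, 0.0379, 0.0173, np.int32(5217))]
0.017088714374352387 [0.00270198 0.00014106 0.01708185]
```

Emit:
jog_arm(plan=[[[5,58,0,0,0,0],[5,58,0,0,0,0],[7,58,0,0,0,0],[7,58,0,0,0,0],[7,58,0,0,0,0]]])

```text
time_s: 33.2
tool_pos: [0.5175, -0.1671, 0.0884]
tcp_rot: [-3.142, 0.001, -0.0]
force: [1.0, 0.0, 0.3]
width: 0.0003
finger_force: 0.0
```

Emit:
jog_arm(plan=[[[0,0,40,0,0,0],[0,0,0,0,0,0],[0,0,0,0,0,0]]])

```text
time_s: 33.58
tool_pos: [0.517, -0.1643, 0.0491]
tcp_rot: [-3.141, -0.001, 0.001]
force: [-0.2, -0.5, 0.3]
width: 0.0004
finger_force: 0.0
```

```bash
python3 -c "
from h import *
togo([.518,-.1655,-.0175])"
```

```text
at [ 0.517  -0.1643  0.0491] togo mm [ 1.   1.2 66.5] zaxis [-0.  0. -1.] yaxis [ 0. -1. -0.] w 0.0004 F [-0.2 -0.5  0.3]
```

Emit:
jog_arm(plan=[[[1,1,40,0,0,0],[0,0,23,0,0,0],[0,0,3,0,0,0],[0,0,0,0,0,0],[0,0,0,0,0,0]]])

```text
time_s: 34.2
tool_pos: [0.5188, -0.1657, -0.0158]
tcp_rot: [3.141, 0.0, 0.003]
force: [-0.8, 0.7, -0.0]
width: 0.0004
finger_force: 0.0
```

Emit:
jog_arm(plan=[[[0,0,1,0,0,0],[0,0,1,0,0,0],[0,0,1,0,0,0],[0,0,1,0,0,0],[0,0,0,0,0,0]]])

```text
time_s: 34.83
tool_pos: [0.5176, -0.1656, -0.0213]
tcp_rot: [-3.142, 0.0, 0.0]
force: [-0.3, -0.4, -0.3]
width: 0.0011
finger_force: 0.1
```

```bash
python3 - <<'E'
from h import *
T,s=tool(); f=grab_frame("wrist"); P=pts(f,T@f["tool_from_camera"])
print(s["tool_pos"].round(4),s["force"].round(1),plane(P,(.549,-.1655)),knobs(P))
E
```

```text
[ 0.5176 -0.1656 -0.0213] [-0.3 -0.4 -0.3] (array([0.0717, 0.0006, 0.0081]), 9337, np.float64(0.0006)) [(0.6234, -0.2338, 0.012, 0.0441, np.int32(238)), (0.6133, -0.2549, 0.0128, 0.0411, np.int32(552)), (0.6082, -0.0824, 0.0135, 0.0454, np.int32(392)), (0.5552, -0.2746, 0.0096, 0.0385, np.int32(749)), (0.5466, -0.1655, 0.0098, 0.0388, np.int32(1494)), (0.5288, -0.1606, 0.0047, 0.0395, np.int32(106)), (0.5288, -0.171, 0.0047, 0.0396, np.int32(109))]
```

B tips (0.072 rad at 1.5 mm): bulged. Grasp B and carry it to the tray.

Emit:
jog_arm(plan=[[[0,0,-55,0,0,0],[0,0,0,0,0,0],[0,0,0,0,0,0],[31.5,0,0,0,0,0],[0,0,0,0,0,0]]], claw=0.5)

```text
time_s: 35.5
tool_pos: [0.5503, -0.1656, 0.033]
tcp_rot: [3.142, 0.001, 0.0]
force: [0.8, 0.1, 0.0]
width: 0.0436
finger_force: 0.0
```

Emit:
jog_arm(plan=[[[0,0,25,0,0,0],[0,0,23,0,0,0],[0,0,0,0,0,0],[0,0,0,0,0,0]]])

```text
time_s: 36.0
tool_pos: [0.5486, -0.1655, -0.0141]
tcp_rot: [-3.141, 0.0, 0.001]
force: [-0.3, -1.0, -0.6]
width: 0.0439
finger_force: 0.0
```

Emit:
jog_arm(plan=[[[0,0,0,0,0,0],[0,0,0,0,0,0],[0,0,0,0,0,0],[0,0,0,0,0,0]]], claw=0)

```text
time_s: 36.5
tool_pos: [0.5496, -0.1657, -0.0136]
tcp_rot: [3.141, -0.0, 0.001]
force: [-0.0, 0.1, 4.1]
width: 0.0196
finger_force: 35.0
```

Emit:
jog_arm(plan=[[[0,0,-20,0,0,0],[-20,0,-50,0,0,0],[-60,0,-20,0,0,0],[0,0,0,0,0,0]]])

```text
time_s: 37.0
tool_pos: [0.466, -0.1649, 0.0774]
tcp_rot: [-3.141, 0.002, 0.003]
force: [0.3, 0.0, -2.0]
width: 0.0195
finger_force: 35.0
```

Emit:
jog_arm(plan=[[[0,-60,-5,0,0,0],[0,-60,-5,0,0,0],[0,-60,-5,0,0,0],[0,-60,0,0,0,0],[0,-60,0,0,0,0]]])

```text
time_s: 37.62
tool_pos: [0.4705, 0.1367, 0.0914]
tcp_rot: [-3.141, 0.0, -0.002]
force: [0.9, -0.3, -1.3]
width: 0.0192
finger_force: 35.0
```

Emit:
jog_arm(plan=[[[0,-60,0,0,0,0],[0,0,0,0,0,0],[0,0,0,0,0,0]]])

```text
time_s: 38.0
tool_pos: [0.4698, 0.1946, 0.0908]
tcp_rot: [3.141, 0.002, -0.0]
force: [-0.2, -0.0, -2.0]
width: 0.0193
finger_force: 35.0
```

```bash
python3 - <<'E'
from h import *
T,s=tool(); f=grab_frame("wrist"); P=pts(f,T@f["tool_from_camera"]); cv2.imwrite("pics/w10.png",f["image"])
print(s["tool_pos"].round(4),s["width"]); tray(P,f["image"],.0165); print("press", discs(P,.0165,.0235)); togo([.5510,.2095,.02])
E
```

```text
[0.4698 0.1946 0.0908] 0.019344524836673548
[  71   44  249   34 5665] z 0.0132 [array([0.574 , 0.2444]), array([0.1968, 0.0187]), np.float64(87.0617)] x=0.5621+0.0481*y y 0.1457 0.343
[376  59  27  26 418] z 0.0132 [array([0.5659, 0.0891]), array([0.0225, 0.0183]), np.float64(88.2039)] x=0.5368+0.3498*y y 0.0778 0.1001
[  74   98  234   33 5045] z 0.0131 [array([0.5323, 0.2489]), array([0.1924, 0.0193]), np.float64(87.52)] x=0.5188+0.0530*y y 0.1532 0.3447
[369 114  27  23 352] z 0.013 [array([0.5239, 0.0916]), array([0.0221, 0.0181]), np.float64(88.1625)] x=0.5550-0.3670*y y 0.0804 0.1028
press [(0.5448, 0.1261, 0.0383, 0.0173, np.int32(5165))]
at [0.4698 0.1938 0.0907] togo mm [ 81.2 -15.7  70.7] zaxis [-0. -0. -1.] yaxis [-0. -1.  0.] w 0.0191 F [ 0.2  0.  -2. ]
```

Emit:
jog_arm(plan=[[[40,-8,0,0,0,0],[39.5,-9,0,0,0,0],[0,0,30,0,0,0],[0,0,30,0,0,0],[0,0,0,0,0,0]]])

```text
time_s: 38.67
tool_pos: [0.5477, 0.2089, 0.0287]
tcp_rot: [3.14, -0.004, -0.008]
force: [-0.0, -0.8, -1.9]
width: 0.0193
finger_force: 35.0
```

Emit:
jog_arm(plan=[[[0,0,0,0,0,0],[0,0,0,0,0,0]]])

```text
time_s: 38.92
tool_pos: [0.5505, 0.2114, 0.0321]
tcp_rot: [-3.141, 0.001, -0.003]
force: [-0.5, -0.1, -1.8]
width: 0.0192
finger_force: 35.0
```

```bash
python3 -c "
from h import *
togo([.5511,.211,-.0047])"
```

```text
at [0.5505 0.2114 0.0321] togo mm [ 0.5  0.4 36.8] zaxis [ 0.002  0.001 -1.   ] yaxis [-0.001 -1.    -0.001] w 0.0192 F [-0.5 -0.1 -1.8]
```

Emit:
jog_arm(plan=[[[1.5,0,20,0,0,0],[0,0,10,0,0,0],[0,0,4,0,0,0],[0,0,0,0,0,0]]])

```text
time_s: 39.42
tool_pos: [0.5507, 0.2115, -0.0038]
tcp_rot: [3.141, 0.0, -0.001]
force: [0.6, -0.3, -2.5]
width: 0.0195
finger_force: 35.0
```

Emit:
jog_arm(plan=[[[0,0,1,0,0,0],[0,0,1,0,0,0],[0,0,0,0,0,0]]])

```text
time_s: 39.8
tool_pos: [0.5511, 0.2116, -0.0047]
tcp_rot: [-3.141, 0.0, -0.001]
force: [-2.7, 0.7, 5.5]
width: 0.0193
finger_force: 35.0
```

Emit:
jog_arm(plan=[[[0,0,1,0,0,0],[0,0,0,0,0,0]]])

```text
time_s: 40.05
tool_pos: [0.5512, 0.2116, -0.0047]
tcp_rot: [-3.141, 0.0, -0.001]
force: [-3.9, -1.5, 15.9]
width: 0.0191
finger_force: 35.0
```

Emit:
jog_arm(plan=[[[0,0,0.7,0,0,0],[0,0,0,0,0,0]]])

```text
time_s: 40.3
tool_pos: [0.5512, 0.2116, -0.0047]
tcp_rot: [-3.141, 0.0, -0.001]
force: [-7.3, -1.7, 21.3]
width: 0.019
finger_force: 35.0
```

Emit:
jog_arm(plan=[[[0,0,0,0,0,0],[0,0,0,0,0,0],[0,0,0,0,0,0],[0,0,-40,0,0,0],[-20,0,-55,0,0,0]]], claw=0.5)

```text
time_s: 40.92
tool_pos: [0.5308, 0.2111, 0.0876]
tcp_rot: [3.141, -0.001, -0.003]
force: [0.6, 0.2, 0.2]
width: 0.0438
finger_force: 0.0
```

Emit:
jog_arm(plan=[[[-40,0,0,0,0,0],[0,0,0,0,0,0],[0,0,0,0,0,0]]], claw=0)

```text
time_s: 41.3
tool_pos: [0.4916, 0.2116, 0.0879]
tcp_rot: [-3.141, -0.0, -0.001]
force: [0.0, 0.3, -1.1]
width: 0.017
finger_force: 0.0
```

```bash
python3 - <<'E'
from h import *
T,s=tool(); f=grab_frame("wrist"); P=pts(f,T@f["tool_from_camera"])
print(s["tool_pos"].round(4)); print("press", discs(P,.0165,.0235))
for c in [(.5467,.1255),(.5511,.211)]:
    d=np.hypot(P[...,0]-c[0],P[...,1]-c[1]);q=P[(d<.034)&(d>.017)&(P[...,2]<.03)];print(np.linalg.lstsq(np.c_[q[:,:2]-c,np.ones(len(q))],q[:,2],rcond=None)[0].round(4))
E
```

```text
[0.4916 0.2116 0.0879]
press [(0.5509, 0.2115, 0.0379, 0.0173, np.int32(5214)), (0.5451, 0.1259, 0.0381, 0.0173, np.int32(4765))]
[0.002  0.0001 0.0171]
[0.0029 0.0008 0.0171]
```

Emit:
jog_arm(plan=[[[0,61,0,0,0,0],[0,61,0,0,0,0],[0,61,0,0,0,0],[0,61,0,0,0,0],[0,61,0,0,0,0]]])

```text
time_s: 41.98
tool_pos: [0.4917, -0.0961, 0.0876]
tcp_rot: [3.141, -0.001, 0.001]
force: [0.9, 0.6, -0.6]
width: 0.0005
finger_force: 0.0
```

Emit:
jog_arm(plan=[[[11,60,0,0,0,0],[11,60,0,0,0,0],[11,61,0,0,0,0],[0,0,40,0,0,0],[0,0,0,0,0,0]]])

```text
time_s: 42.6
tool_pos: [0.5217, -0.2746, 0.0448]
tcp_rot: [-3.138, 0.003, 0.009]
force: [-0.4, 0.1, 0.1]
width: 0.0004
finger_force: 0.0
```

Emit:
jog_arm(plan=[[[0,0,0,0,0,0]]])

```text
time_s: 42.72
tool_pos: [0.5241, -0.2744, 0.0481]
tcp_rot: [-3.141, -0.0, 0.001]
force: [0.4, 0.4, -0.6]
width: 0.0005
finger_force: 0.0
```

```bash
python3 -c "
from h import *
togo([.524,-.2755,-.0175])
T,s=tool(); f=grab_frame('wrist'); P=pts(f,T@f['tool_from_camera']);print(plane(P,(.555,-.2755)),knobs(P))"
```

```text
at [ 0.5241 -0.2744  0.0481] togo mm [-0.   1.2 65.6] zaxis [-0.001  0.    -1.   ] yaxis [ 0. -1. -0.] w 0.0005 F [ 0.4  0.4 -0.6]
(array([0.002 , 0.0005, 0.008 ]), 4853, np.float64(0.0007)) [(0.638, -0.2231, 0.0114, 0.0454, np.int32(143)), (0.6238, -0.2289, 0.0067, 0.0451, np.int32(55)), (0.6121, -0.2582, 0.015, 0.0411, np.int32(86)), (0.5555, -0.276, 0.0098, 0.0387, np.int32(691))]
```

Emit:
jog_arm(plan=[[[0,1,40,0,0,0],[0,0,22,0,0,0],[0,0,3,0,0,0],[0,0,0,0,0,0],[0,0,0,0,0,0]]])

```text
time_s: 43.4
tool_pos: [0.5249, -0.2759, -0.0156]
tcp_rot: [3.14, 0.0, 0.003]
force: [0.7, -0.6, 0.6]
width: 0.0003
finger_force: 0.0
```

Emit:
jog_arm(plan=[[[0,0,1,0,0,0],[0,0,1,0,0,0],[0,0,1,0,0,0],[0,0,1,0,0,0],[0,0,0,0,0,0]]])

```text
time_s: 44.02
tool_pos: [0.5238, -0.2755, -0.0212]
tcp_rot: [-3.141, 0.0, 0.0]
force: [-0.6, -0.3, 0.5]
width: 0.0008
finger_force: 0.2
```

```bash
python3 - <<'E'
from h import *
T,s=tool(); f=grab_frame("wrist"); P=pts(f,T@f["tool_from_camera"])
print(s["tool_pos"].round(4),s["force"].round(1),plane(P,(.555,-.276)))
E
```

```text
[ 0.5238 -0.2755 -0.0212] [-0.6 -0.3  0.5] (array([ 0.0665, -0.001 ,  0.0081]), 9314, np.float64(0.0006))
```

A is bulged too. Grasp and carry to the third tray place.

Emit:
jog_arm(plan=[[[0,0,-55,0,0,0],[0,0,0,0,0,0],[0,0,0,0,0,0],[31.5,0.5,0,0,0,0],[0,0,0,0,0,0]]], claw=0.5)

```text
time_s: 44.7
tool_pos: [0.5563, -0.2759, 0.0329]
tcp_rot: [-3.141, -0.001, 0.0]
force: [0.6, -0.7, 0.0]
width: 0.0432
finger_force: 0.0
```

Emit:
jog_arm(plan=[[[0,0,25,0,0,0],[0,0,23,0,0,0],[0,0,0,0,0,0],[0,0,0,0,0,0]]])

```text
time_s: 45.2
tool_pos: [0.5548, -0.276, -0.014]
tcp_rot: [-3.141, 0.0, 0.001]
force: [0.7, 0.3, 0.3]
width: 0.044
finger_force: 0.0
```

Emit:
jog_arm(plan=[[[0,0,0,0,0,0],[0,0,0,0,0,0],[0,0,0,0,0,0],[0,0,0,0,0,0]]], claw=0)

```text
time_s: 45.7
tool_pos: [0.5557, -0.2762, -0.0135]
tcp_rot: [3.141, -0.0, 0.001]
force: [-0.2, 0.5, 4.6]
width: 0.0192
finger_force: 35.0
```

Emit:
jog_arm(plan=[[[0,0,-20,0,0,0],[-20,0,-50,0,0,0],[-60,0,-15,0,0,0],[0,-60,-5,0,0,0],[0,-60,-5,0,0,0]]])

```text
time_s: 46.32
tool_pos: [0.4748, -0.156, 0.0825]
tcp_rot: [3.141, -0.006, 0.003]
force: [1.0, 0.5, -2.9]
width: 0.0193
finger_force: 35.0
```

Emit:
jog_arm(plan=[[[0,-60,-5,0,0,0],[0,-60,-5,0,0,0],[0,-60,-5,0,0,0],[0,-60,0,0,0,0],[0,-60,0,0,0,0]]])

```text
time_s: 46.95
tool_pos: [0.4754, 0.146, 0.0971]
tcp_rot: [-3.141, 0.0, -0.002]
force: [2.2, 0.1, -3.0]
width: 0.0192
finger_force: 35.0
```

Emit:
jog_arm(plan=[[[0,-60,0,0,0,0],[0,-40,0,0,0,0],[0,0,0,0,0,0],[0,0,0,0,0,0]]])

```text
time_s: 47.45
tool_pos: [0.475, 0.2434, 0.0963]
tcp_rot: [3.141, 0.0, -0.001]
force: [0.7, 0.2, -2.4]
width: 0.0192
finger_force: 35.0
```

```bash
python3 - <<'E'
from h import *
T,s=tool(); f=grab_frame("wrist"); P=pts(f,T@f["tool_from_camera"]); cv2.imwrite("pics/w11.png",f["image"])
print(s["tool_pos"].round(4),s["width"]); tray(P,f["image"],.0165); print("press", discs(P,.0165,.0235)); togo([.5555,.296,.03])
E
```

```text
[0.475  0.2434 0.0963] 0.019196784587951862
[ 134   51  136   29 2952] z 0.0132 [array([0.5761, 0.2881]), array([0.1088, 0.0185]), np.float64(86.7036)] x=0.5646+0.0403*y y 0.2333 0.3429
[325  58  55  33 791] z 0.0132 [array([0.5676, 0.1677]), array([0.0441, 0.0235]), np.float64(86.0347)] x=0.5662+0.0292*y y 0.145 0.189
[432  68  25  25 376] z 0.013 [array([0.566 , 0.0892]), array([0.0223, 0.0182]), np.float64(88.4738)] x=0.5365+0.3540*y y 0.0779 0.1002
[ 135  104  141   33 2654] z 0.0131 [array([0.5337, 0.2859]), array([0.1175, 0.0203]), np.float64(85.5524)] x=0.5154+0.0642*y y 0.2279 0.3445
[320 113  46  25 644] z 0.0133 [array([0.5281, 0.1712]), array([0.0379, 0.0189]), np.float64(85.9179)] x=0.5218+0.0280*y y 0.1528 0.1906
[424 121  24  22 286] z 0.0129 [array([0.5241, 0.091 ]), array([0.0207, 0.0178]), np.float64(86.3906)] x=0.5567-0.3886*y y 0.0804 0.1018
press [(0.5502, 0.2115, 0.0379, 0.0173, np.int32(5008)), (0.545, 0.1257, 0.0381, 0.0173, np.int32(4461))]
at [0.4751 0.2429 0.0962] togo mm [ 80.4 -53.2  66.1] zaxis [-0. -0. -1.] yaxis [-0.001 -1.     0.   ] w 0.0191 F [-1.  -0.5 -2.7]
```

Emit:
jog_arm(plan=[[[40,-27,0,0,0,0],[40,-27,0,0,0,0],[0,0,35,0,0,0],[0,0,30,0,0,0],[0,0,0,0,0,0]]])

```text
time_s: 48.12
tool_pos: [0.5536, 0.2953, 0.0287]
tcp_rot: [3.139, -0.003, -0.008]
force: [0.1, -0.3, -1.7]
width: 0.0193
finger_force: 35.0
```

Emit:
jog_arm(plan=[[[0,0,0,0,0,0],[0,0,0,0,0,0]]])

```text
time_s: 48.38
tool_pos: [0.5566, 0.298, 0.0327]
tcp_rot: [-3.14, 0.001, -0.004]
force: [0.2, 0.3, -1.2]
width: 0.0193
finger_force: 35.0
```

```bash
python3 -c "
from h import *
togo([.5555,.297,-.0047])"
```

```text
at [0.5566 0.298  0.0327] togo mm [-1.2  1.1 37.3] zaxis [ 0.002  0.001 -1.   ] yaxis [-0.001 -1.    -0.001] w 0.0193 F [ 0.2  0.3 -1.2]
```

Emit:
jog_arm(plan=[[[-0.5,1,20,0,0,0],[0,0,10,0,0,0],[0,0,4,0,0,0],[0,0,0,0,0,0]]])

```text
time_s: 48.88
tool_pos: [0.5547, 0.2969, -0.0035]
tcp_rot: [3.141, -0.0, -0.001]
force: [0.2, -0.1, -2.2]
width: 0.0192
finger_force: 35.0
```

Emit:
jog_arm(plan=[[[0,0,1,0,0,0],[0,0,1,0,0,0],[0,0,0,0,0,0]]])

```text
time_s: 49.25
tool_pos: [0.5552, 0.2971, -0.0045]
tcp_rot: [-3.141, 0.0, -0.001]
force: [-1.5, 0.9, 2.1]
width: 0.0198
finger_force: 35.0
```

Emit:
jog_arm(plan=[[[0,0,1,0,0,0],[0,0,0,0,0,0]]])

```text
time_s: 49.5
tool_pos: [0.5553, 0.2971, -0.0046]
tcp_rot: [-3.141, 0.0, -0.001]
force: [-4.8, -2.2, 11.1]
width: 0.0188
finger_force: 35.0
```

```bash
python3 -c "
from h import *
togo([.5555,.297,-.0047])"
```

```text
at [ 0.5553  0.2971 -0.0046] togo mm [0.2 0.1 0.1] zaxis [ 0.001  0.    -1.   ] yaxis [-0. -1. -0.] w 0.0188 F [-4.8 -2.2 11.1]
```

Emit:
jog_arm(plan=[[[0,0,0,0,0,0],[0,0,0,0,0,0],[0,0,0,0,0,0],[0,0,-40,0,0,0],[-20,0,-55,0,0,0]]], claw=0.5)

```text
time_s: 50.12
tool_pos: [0.5348, 0.2965, 0.0886]
tcp_rot: [3.141, -0.002, -0.003]
force: [0.1, 0.1, 1.5]
width: 0.0439
finger_force: 0.0
```

Emit:
jog_arm(plan=[[[-40,20,0,0,0,0],[0,60,0,0,0,0],[0,0,0,0,0,0],[0,0,0,0,0,0]]], claw=0)

```text
time_s: 50.62
tool_pos: [0.4956, 0.2172, 0.0891]
tcp_rot: [-3.141, 0.002, -0.001]
force: [-0.9, 0.4, 0.8]
width: 0.0073
finger_force: 0.0
```

```bash
cat > ck.py <<'E'
from h import *
T,s=tool(); f=grab_frame("wrist"); P=pts(f,T@f["tool_from_camera"])
print(s["tool_pos"].round(4)); print("press", discs(P,.0165,.0235))
for c in [(.5467,.1255),(.5511,.211),(.5555,.297)]:
    d=np.hypot(P[...,0]-c[0],P[...,1]-c[1]);q=P[(d<.034)&(d>.017)&(P[...,2]<.03)];print(np.linalg.lstsq(np.c_[q[:,:2]-c,np.ones(len(q))],q[:,2],rcond=None)[0].round(4))
cv2.imwrite("pics/w12.png",f["image"])
E
python3 ck.py
```

```text
[0.4956 0.2172 0.0891]
press [(0.5548, 0.297, 0.038, 0.0173, np.int32(5062)), (0.5507, 0.2114, 0.0377, 0.0172, np.int32(5033)), (0.5456, 0.1256, 0.0378, 0.0172, np.int32(4652))]
[0.0018 0.0005 0.017 ]
[0.0029 0.0003 0.0171]
[0.0015 0.0011 0.0171]
```

Emit:
jog_arm(plan=[[[0,60,0,0,0,0],[0,60,0,0,0,0],[0,60,0,0,0,0],[0,60,0,0,0,0],[0,60,0,0,0,0]]])

```text
time_s: 51.3
tool_pos: [0.4959, -0.0841, 0.089]
tcp_rot: [3.142, 0.002, 0.001]
force: [1.7, -0.1, -0.0]
width: 0.0004
finger_force: 0.0
```

Emit:
jog_arm(plan=[[[0,60,0,0,0,0],[0,60,0,0,0,0],[15,60,0,0,0,0],[0,0,0,0,0,0],[0,0,0,0,0,0]]])

```text
time_s: 51.92
tool_pos: [0.5099, -0.2621, 0.0883]
tcp_rot: [-3.141, -0.0, 0.002]
force: [-0.4, 0.2, -0.1]
width: 0.0005
finger_force: 0.0
```

```bash
python3 - <<'E'
from h import *
f=chk([0,1]); cv2.imwrite("pics/w13.png",f["image"])
T,s=tool(); P=pts(f,T@f["tool_from_camera"])
m=(P[...,2]>.047)&(P[...,2]<.075)&(P[...,1]<-.215)&(P[...,1]>-.32)&(P[...,0]>.59)&(P[...,0]<.69)
q=P[m]
for y in np.arange(-.3,-.215,.01):
    w=q[abs(q[:,1]-y)<.003]
    if len(w): print(round(y,3),len(w),w[:,0].min().round(4),w[:,0].max().round(4),np.median(w[:,2]).round(4))
togo([.6367,-.2854,.045])
E
```

```text
slot 0 2242 -0.0153 -0.02 0.0295 plane [0.0098 0.0245 0.0004]
slot 1 0 0.0 0.0 0.0 plane [0. 0. 0.]
-0.29 360 0.6191 0.6417 0.0636
-0.28 395 0.6198 0.6422 0.0615
-0.27 467 0.6101 0.6429 0.0582
-0.26 497 0.6106 0.6439 0.0554
-0.25 480 0.6109 0.6446 0.053
-0.24 360 0.6212 0.6457 0.0504
-0.23 283 0.6211 0.6462 0.048
-0.22 4 0.6255 0.6414 0.0473
at [ 0.5097 -0.2615  0.0884] togo mm [127.   24.   43.3] zaxis [-0.001  0.001 -1.   ] yaxis [ 0.001 -1.    -0.001] w 0.0003 F [-0.8 -0.2 -1.1]
```

View pics/w13.png

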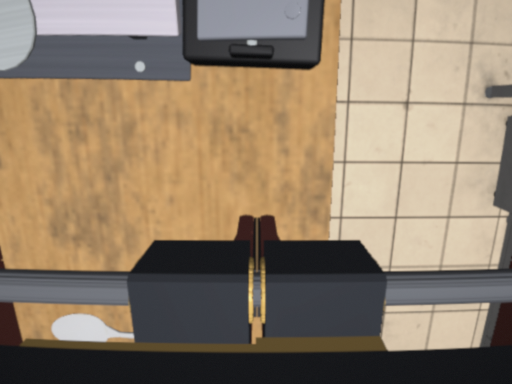

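All three tray presses sit level over the slot; the switch plate with its dot is at (290,12), raised. Now press it.

Emit:
jog_arm(plan=[[[42,8,0,0,0,0],[42,8,0,0,0,0],[43,8,0,0,0,0],[0,0,40,0,0,0],[0,0,0,0,0,0]]])

```text
time_s: 52.6
tool_pos: [0.6345, -0.2836, 0.0456]
tcp_rot: [-3.138, -0.004, 0.011]
force: [-0.8, 0.0, 0.6]
width: 0.0003
finger_force: 0.0
```

Emit:
jog_arm(plan=[[[0,0,5,0,0,0],[0,0,4,0,0,0],[0,0,2,0,0,0],[0,0,2,0,0,0],[0,0,0,0,0,0]]])

```text
time_s: 53.22
tool_pos: [0.637, -0.2873, 0.0363]
tcp_rot: [3.141, -0.001, 0.001]
force: [-0.5, 0.1, 1.7]
width: 0.0002
finger_force: 0.6
```

Emit:
jog_arm(plan=[[[0,0,2,0,0,0],[0,0,2,0,0,0],[0,0,0,0,0,0]]])

```text
time_s: 53.6
tool_pos: [0.637, -0.2871, 0.0318]
tcp_rot: [-3.142, 0.0, -0.0]
force: [0.4, -1.5, 3.5]
width: 0.0008
finger_force: 1.0
```

Emit:
jog_arm(plan=[[[0,0,2,0,0,0],[0,0,2,0,0,0],[0,0,0,0,0,0]]])

```text
time_s: 53.98
tool_pos: [0.6363, -0.2866, 0.0272]
tcp_rot: [-3.141, 0.0, 0.002]
force: [1.2, 0.1, -0.2]
width: 0.0001
finger_force: 0.0
```

Force dropped: it snapped. Retreat and check everything.

Emit:
jog_arm(plan=[[[0,0,-50,0,0,0],[-40,0,-40,0,0,0],[-50,-20,-20,0,0,0],[-40,-40,-20,0,0,0],[0,-60,0,0,0,0]]])

```text
time_s: 54.6
tool_pos: [0.5049, -0.167, 0.1593]
tcp_rot: [3.141, -0.006, 0.002]
force: [1.5, 0.2, 0.7]
width: 0.0003
finger_force: 0.0
```

Emit:
jog_arm(plan=[[[0,-40,0,0,0,0],[0,0,0,0,0,0],[0,0,0,0,0,0]]])

```text
time_s: 54.98
tool_pos: [0.507, -0.1273, 0.158]
tcp_rot: [3.141, 0.001, 0.0]
force: [-0.4, -0.6, 0.4]
width: 0.0001
finger_force: 0.0
```

```bash
python3 - <<'E'
from h import *
f=chk([0,1]); T,s=tool(); print(s["tool_pos"],s["time_s"]); P=pts(f,T@f["tool_from_camera"])
for y in np.arange(-.3,-.215,.01):
    w=P[(abs(P[...,1]-y)<.003)&(abs(P[...,0]-.635)<.01)&(P[...,2]>.04)]
    if len(w): print(round(y,3),len(w),np.median(w[:,2]).round(4))
t=grab_frame("top"); cv2.imwrite("pics/top2.png",np.hstack([t["image"][80:290,90:390],cv2.resize(f["image"],(280,210))]))
Q=pts(t); print(discs(Q,.014,.023))
E
```

```text
slot 0 4766 -0.0005 -0.0007 0.0379 plane [ 0.0031 -0.0008 -0.0002]
slot 1 4481 -0.0024 0.0009 0.0386 plane [ 0.0032  0.0013 -0.0002]
[ 0.50706101 -0.12772619  0.1579028 ] 55.025
-0.3 3 0.0444
-0.29 131 0.0479
-0.28 133 0.0499
-0.27 139 0.0527
-0.26 149 0.0552
-0.25 154 0.0579
-0.24 146 0.0605
-0.23 174 0.0634
[(0.0543, 0.0057, 0.042, 0.0184, np.int32(61))]
```

View pics/top2.png

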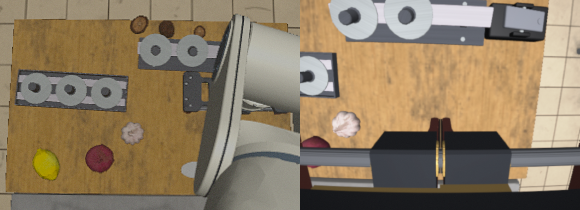

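The top view shows three presses in the tray and two on the rail, and the rocker now slopes the other way (on). Handing in.

```bash
python3 -c "
from station import arm
print(arm.finish_job())"
```

```text
the job is handed in; nothing more can be done
None
```

The job is done and handed in: of the five presses found, the three bulged ones stand level over the tray slot and the two sound ones on the rail (about 2 mm and 0.5 mm off centre), and the rail was switched on last.

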